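Skim the glazed beads out of the chips

ROBOT

A 7-joint arm with a two-finger parallel gripper is mounted at the origin on the work surface. World frame = base frame: x ahead of the robot, y to its left, z up, the work surface at z = 0. Lengths are in m, angles in degrees, forces in N, time in s.
With the tool pointing down it reaches from about 0.425 to 0.95 m from the base axis. Payload 16.7 kg.
Tool frame: the origin (TCP) lies at the very end of the fingers, on their centre line; the grasp point (between the pads) lies 19 mm behind it; z points along the fingers, y is the line along which they close (so a half turn about z gives the same grasp; the last joint's range is limited). The gripper opens to 94 mm and grips with 3 to 60 N. Pads are 16 mm wide; open, the fingers measure 119 mm over their backs; the gripper's body (75 mm by 177 mm) begins 78 mm behind the grasp point.
Start: joints at [-83.337, 24.414, 4.234, 92.017, -1.954, 63.644, -3.845], TCP at [0.177, 0.651, 0.205] pointing down, gripper open.
Joint ranges: [-163.25, 163.25], [-28.42, 122.38], [-70.27, 78.77], [12.13, 141.07], [-58.53, 238.53], [9.26, 117.41], [-156.51, 156.51]. Speed limits (degrees/s): [108.29, 108.29, 136.94, 136.94, 172.46, 172.46, 172.46].

INTERFACE

Orientations are given as a 3x3 rotation matrix whose columns are the frame's x, y, z axes.
In Python, from workcell import env gives the robot as it stands. The module is installed in compiled form; this text tells all that it offers.
- The arm moves only by the tool step_arm, never from a script. Its argument "moves" is a list of rows, each an object with "hand": the opening, from 0 (shut) to 1 (fully open); "offset": the shift along the tool's x, y, z in cm, a list of three; "yaw": the turn about the tool's z in rad. A call has 1 to 20 rows; each row shifts and turns the commanded pose from where the row before left it, along the tool's axes as they then stand; what a row does not reach is not made up. A row lasts 1/12 s, in which the tool goes at most 41.7 mm and 7.16 degrees, less where a joint would pass 70% of its speed; a pose out of reach is approached as far as the arm can. A call with a gripper value outside its range is refused whole. The fingers move at their own pace and stop on an object; "newtons" is the grip in N (left out, the last holds). Time passes only in rows, so rows that do not move let the fingers close. It gives the time, the measured TCP pose, the force, the opening and the grip force at its end, in the units of the state.
- env.read_state(): the state, without advancing time (a new reading comes with each control period).
- env.grab_frame(name): name is "scene" or "top"; returns a dict with "frame" (384x512x3 uint8, blue, green, red), "fx", "fy", "cx", "cy" (pixels), "world_from_camera" (4x4, takes a point from camera to world coordinates). Camera axes: x right, y down, z forward; pixel columns grow to the right and rows downward; lengths in m; the calibration is good to about 2 mm. A picture is of the moment at which its call begins. There is no depth.
- env.finish_job(): hands the job in; it is judged then, once.
Trained networks look in a picture, given as the dict that the camera call returned (one of the last four; its "shot" number tells which), for a name from the list of things; names that differ only in an ending like _2 or _b are one class to them, and where a whole thing is asked for, a point or a joint stands for the part that bears it (a point fixed in the world has none). Each returns a list of dicts, best first, with "conf" (0 to 1); they miss things now and then, are a little off and sometimes report something else, mostly with a low value. They report only what shows in the picture. A call takes as long as a camera call.
- env.cut_out(picture, label): "mask" (384x512 bool, what is visible of it) and "point" ([row, column] in pixels, amid what is visible of it).
- env.mark_of(picture, label): "point" ([row, column] in pixels: a listed point, or the origin of a listed thing).
The state is a dict: "time_s": time; "joint_pos": joint angles; "joint_velocities": joint speeds; "joint_efforts": joint torques, N m; "tcp_pos": TCP position; "tcp_rot": TCP orientation; "wrist_force": force on the tool from outside, world axes, zero at the start; "wrist_torque": the same for the moment, N m; "width": opening from 0.0 (shut) to 1.0 (fully open); "gripper_force": force on a finger pad.
Only numpy, scipy, OpenCV 4.12 (cv2) and the standard library are available. Lean on these libraries where they do the work, as an engineer would, in place of code of your own. Each camera call takes 0.05 s, during which the arm holds its last target. There are 200 camera calls.

TASK

Using the wire scoop, scoop the three blue beads out of the white tub and tip them gently, from just above it, into the white bowl, letting all the small terracotta chips drop back through the bars so that they stay in the tub. Do not ram or bear down hard on the tub or its divider, do not touch beads or chips with the gripper, and leave the bowl and the other things where they are. Finish with the scoop standing upright on the table, let go.

Things in the scene. Friction and masses are not known exactly. Their poses are not given: they have to be found in the camera images.
- scoop: steel wire scoop with upright wooden handle, 0.12-0.22 kg, standing on the table by itself, mouth pointing to +x within 30 deg. Origin under the middle of its floor; x to the open mouth, z up. Side plates at y = +-54.5 mm, 32 mm high, x = -52 to +33; back plate at x = -51.5, 112 wide, 42 high. Handle: square bar 20 x 20 mm, axis at x = -51.5, y = 0, from z = 55 to its top at 135
- scoop_grip (a point): where to grip the scoop: on the handle's axis, scoop x = -51.5, y = 0, z = 105 mm, 30 mm below the handle's top; axes as the scoop's
- scoop_tips (a point): middle of the scoop's mouth: tip of the middle floor bar, at scoop x = 57, y = 0, z = 2 mm; axes as the scoop's. The floor is five round steel bars 4 mm thick along x at y = 0, +-26, +-52 mm (22 mm clear gaps), z = 0 to 4, from the back plate to free tips; no bar joins the tips, so on the tub floor they slide under and to both sides of a bead
- tub: white open plastic tub, fixed, 340 x 132 mm outside, 45 high, walls and floor 5 mm (inside 330 x 122, floor at z = 5). Origin under its centre; x along its length, away from the robot (world +x within 15 deg). Beads and chips start at x = -40 to +90; nearer it is empty: the scoop can be set down, tips at x = -46. Beyond them a firm grey divider, see tub_far
- tub_far (a point): foot of the tub's far inner wall on its centre line, tub x = 165, z = 5 mm; axes as the tub's. Short of this wall a firm grey plastic divider, 38 mm high, stands across the whole inside: its near face lies at a tub x between 95 and 150 mm, different each time and not given: see it or feel for it. Beads run up against it go onto the bars with a push under 10 N
- bowl: round white ceramic bowl, loose, 0.5 kg, 170 mm across the rim, 60 mm high, wall 4 mm; origin at the centre of its underside
- bead1_center (a point): centre of a blue glazed ceramic bead, a ball 32 mm across, 30 to 54 g, smooth and slippery; it rolls freely
- bead2_center (a point): centre of a blue glazed ceramic bead, a ball 32 mm across, 30 to 54 g, smooth and slippery; it rolls freely
- bead3_center (a point): centre of a blue glazed ceramic bead, a ball 32 mm across, 30 to 54 g, smooth and slippery; it rolls freely
- chip1: undersized terracotta chip, a disc 14 mm across and 11 mm thick, 10 g; falls through the scoop's 22 mm gaps; origin at the centre of one flat face
- chip2: undersized terracotta chip, a disc 14 mm across and 11 mm thick, 10 g; falls through the scoop's 22 mm gaps; origin at the centre of one flat face
- chip3: undersized terracotta chip, a disc 14 mm across and 11 mm thick, 10 g; falls through the scoop's 22 mm gaps; origin at the centre of one flat face
- chip4: undersized terracotta chip, a disc 14 mm across and 11 mm thick, 10 g; falls through the scoop's 22 mm gaps; origin at the centre of one flat face
- cup: bystander, loose, leave alone: white plastic cup, 64 mm across, 75 mm high; origin at the centre of its underside
- house: bystander, loose, leave alone: little wooden house ornament, 40 x 45 mm, 75 mm high; origin at the centre of its underside
- rib: bystander, loose, leave alone: yellow rounded potter's rib, 55 x 85 x 22 mm; origin at the centre of its underside
- glaze_jar: bystander, loose, leave alone: jar of glaze with green cap, 60 mm across, 85 mm high; origin at the centre of its underside

How it is judged (in metres and radians):
On the way:
1. a bead has been lifted clear of the tub floor in the scoop (((height (world z) of bead1_center above 0.07 m and x of bead1_center in the frame of scoop between -0.055 and 0.06 m and z of bead1_center in the frame of scoop between 0 and 0.07 m and y of bead1_center in the frame of scoop between -0.056 and 0.056 m) or (height (world z) of bead2_center above 0.07 m and x of bead2_center in the frame of scoop between -0.055 and 0.06 m and z of bead2_center in the frame of scoop between 0 and 0.07 m and y of bead2_center in the frame of scoop between -0.056 and 0.056 m) or (height (world z) of bead3_center above 0.07 m and x of bead3_center in the frame of scoop between -0.055 and 0.06 m and z of bead3_center in the frame of scoop between 0 and 0.07 m and y of bead3_center in the frame of scoop between -0.056 and 0.056 m))), for 0.2 s.
At the end, for the whole second after the job is handed in: all three beads lie in the upright bowl (within 75 mm of its axis, under 65 mm above its underside), nearly still; all four chips are in the tub, below its rim; the scoop stands released on the table on its floor (tilt under 0.15 rad, underside within 8 mm of the table) (horizontal distance between each of bead1_center, bead2_center, bead3_center and bowl below 0.075 m and z of bead1_center in the frame of bowl between 0 and 0.065 m and linear speed of each of bead1, bead2, bead3 below 0.1 m/s and z of bead2_center in the frame of bowl between 0 and 0.065 m and z of bead3_center in the frame of bowl between 0 and 0.065 m and x of chip1 in the frame of tub between -0.17 and 0.17 m and y of chip1 in the frame of tub between -0.066 and 0.066 m and z of each of chip1, chip2, chip3, chip4 in the frame of tub below 0.045 m and x of chip2 in the frame of tub between -0.17 and 0.17 m and y of chip2 in the frame of tub between -0.066 and 0.066 m and x of chip3 in the frame of tub between -0.17 and 0.17 m and y of chip3 in the frame of tub between -0.066 and 0.066 m and x of chip4 in the frame of tub between -0.17 and 0.17 m and y of chip4 in the frame of tub between -0.066 and 0.066 m and angle between each of scoop, bowl's own z axis and vertical below 0.15 rad and height (world z) of scoop below 0.008 m and linear speed of scoop below 0.02 m/s); the robot touches nothing.
It fails at once if a bead or chip is handled with the gripper instead of the scoop (contact force between any of the arm, the fingers and bead1 above 0.3 N or contact force between any of the arm, the fingers and bead2 above 0.3 N or contact force between any of the arm, the fingers and bead3 above 0.3 N or contact force between any of the arm, the fingers and chip1 above 0.3 N or contact force between any of the arm, the fingers and chip2 above 0.3 N or contact force between any of the arm, the fingers and chip3 above 0.3 N or contact force between any of the arm, the fingers and chip4 above 0.3 N).
It fails at once if the scoop is rammed or pressed into the tub or its divider with more than 80 N (contact force between scoop and tub above 80 N).
It fails at once if a bead is thrown or dropped from high up (it moves faster than 1.8 m/s) (linear speed of any of bead1, bead2, bead3 above 1.8 m/s).
It fails at once if the bowl is pushed more than 40 mm or tipped (distance of bowl from where it was at the start of the episode above 0.04 m or angle between bowl's own z axis and vertical above 0.5 rad).
It fails at once if a bystander (cup, little house, yellow rib, glaze jar) is moved more than 30 mm (distance of any of cup, house, rib, glaze_jar from where it was at the start of the episode above 0.03 m).
It also fails if it takes over 72 s, if anything falls off the work surface, if the arm or the gripper's body presses on something with over 40 N, if the wrist force passes 120 N, or if a joint passes its speed limit or range.

## Working session

There is one attempt and no reset: what is moved stays moved. The work goes in short steps, Python scripts to look and compute and a tool call to move; the robot and the scene stay as the last step left them, time stands still between calls to the robot, and variables do not carry over. Pictures are saved under pics/ and viewed, at most 10 in all, crops included, and the job is handed in when it is done.

Besides the shell and the picture viewer there is one more tool, called after "Call:" by a JSON object that holds its "name" and its "arguments". step_arm: Moves the arm, as the interface text tells. Its arguments: {"type":"object","properties":{"moves":{"type":"array"},"newtons":{"type":"number"}},"required":["moves"]}

```bash
mkdir -p pics
cat > h.py <<'E'
import numpy as np, cv2
from workcell import env
def ray(p,pt,z):
    T=np.array(p["world_from_camera"]); d=T[:3,:3]@np.array([(pt[1]-p["cx"])/p["fx"],(pt[0]-p["cy"])/p["fy"],1.])
    o=T[:3,3]; return o+d*(z-o[2])/d[2]
def proj(p,X):
    T=np.linalg.inv(np.array(p["world_from_camera"])); c=T[:3,:3]@np.array(X)+T[:3,3]
    return [round(p["fy"]*c[1]/c[2]+p["cy"]),round(p["fx"]*c[0]/c[2]+p["cx"])]
def st():
    s=env.read_state(); 
    for k in("time_s","joint_pos","tcp_pos","tcp_rot","wrist_force","width","gripper_force"): print(k,np.round(s[k],3).tolist())
E
python3 - <<'E'
from h import *
st()
Z=dict(scoop=0,scoop_grip=.105,scoop_tips=.002,tub=0,tub_far=.005,bowl=0,bead1_center=.021,chip1=.01,cup=0,house=0,rib=0,glaze_jar=0)
for n in("scene","top"):
    p=env.grab_frame(n); cv2.imwrite(f"pics/{n}0.png",p["frame"]); print(n,np.round(p["world_from_camera"],3).tolist(),p["fx"])
    for k,z in Z.items():
        for d in env.mark_of(p,k)[:4]: print(k,round(d["conf"],2),np.round(d["point"]).tolist(),np.round(ray(p,d["point"],z),3).tolist())
E
```

```text
time_s 0.0
joint_pos [-83.336, 24.448, 4.232, 92.052, -1.954, 63.643, -3.845]
tcp_pos [0.177, 0.651, 0.205]
tcp_rot [[-0.965, 0.263, -0.0], [0.263, 0.965, -0.001], [-0.0, -0.001, -1.0]]
wrist_force [-1.062, 1.013, 0.347]
width 1.001
gripper_force 0.0
scene [[-0.021, 0.818, -0.574, 1.171], [1.0, 0.023, -0.004, 0.018], [0.01, -0.574, -0.819, 0.882], [0.0, 0.0, 0.0, 1.0]] 353.478535348641
scoop 0.59 [190.0, 158.0] [0.554, -0.267, 0.0]
scoop 0.22 [258.0, 198.0] [0.774, -0.121, 0.0]
scoop_grip 0.86 [154.0, 148.0] [0.504, -0.283, 0.105]
scoop_tips 0.69 [203.0, 163.0] [0.603, -0.242, 0.002]
tub 0.65 [196.0, 332.0] [0.561, 0.262, -0.0]
tub_far 0.9 [242.0, 339.0] [0.719, 0.264, 0.005]
tub_far 0.27 [153.0, 149.0] [0.413, -0.319, 0.005]
bowl 0.85 [194.0, 239.0] [0.564, -0.018, 0.0]
bead1_center 0.51 [194.0, 333.0] [0.571, 0.261, 0.021]
chip1 0.52 [199.0, 348.0] [0.579, 0.308, 0.01]
chip1 0.43 [188.0, 319.0] [0.543, 0.223, 0.01]
chip1 0.41 [209.0, 323.0] [0.617, 0.228, 0.01]
cup 0.94 [258.0, 290.0] [0.77, 0.128, 0.0]
cup 0.56 [244.0, 340.0] [0.723, 0.268, 0.0]
house 0.71 [256.0, 197.0] [0.77, -0
[... 404 characters left out ...]
178.0] [0.543, 0.266, 0.0]
scoop 0.37 [183.0, 182.0] [0.723, 0.261, 0.0]
scoop_grip 0.9 [244.0, 340.0] [0.499, -0.288, 0.105]
scoop_tips 0.52 [217.0, 323.0] [0.601, -0.249, 0.002]
tub 0.9 [230.0, 175.0] [0.551, 0.279, 0.0]
bowl 0.71 [222.0, 257.0] [0.583, -0.012, 0.0]
bead1_center 0.61 [222.0, 176.0] [0.578, 0.271, 0.021]
bead1_center 0.51 [230.0, 179.0] [0.549, 0.263, 0.021]
cup 0.6 [169.0, 220.0] [0.774, 0.122, 0.0]
house 0.7 [169.0, 287.0] [0.778, -0.121, 0.0]
house 0.53 [221.0, 176.0] [0.585, 0.275, 0.0]
house 0.26 [247.0, 340.0] [0.497, -0.306, 0.0]
rib 0.91 [226.0, 386.0] [0.571, -0.471, 0.0]
rib 0.66 [218.0, 322.0] [0.599, -0.244, 0.0]
glaze_jar 0.85 [228.0, 124.0] [0.557, 0.462, 0.0]
```

View pics/scene0.png

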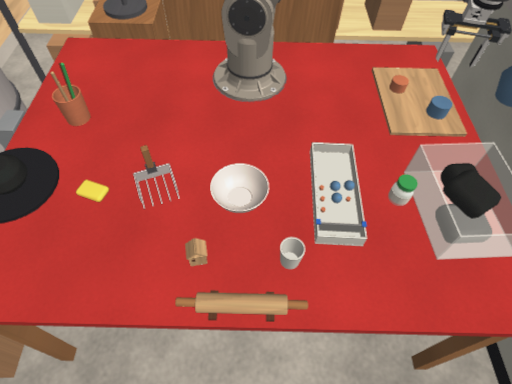

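View pics/top0.png

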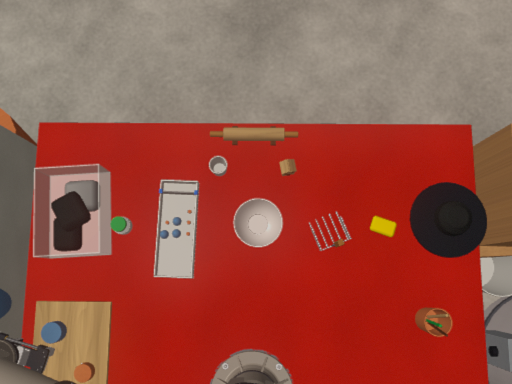

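The scene shows the scoop at (175,155), the bowl at (188,240), the tub at (195,338) with 3 blue beads and 4 chips, and the divider near its far end (row ~222). The top view agrees: tub (230,177), divider around row 191. Next I fit the tub and scoop more closely.

Run:
```python
from h import *
ims=[]
for n,(r0,c0) in (("top",(175,145)),("scene",(130,290))):
    p=env.grab_frame(n); f=p["frame"]
    m=env.cut_out(p,"tub")[0]; mask=m["mask"].astype(np.uint8)
    pts=np.argwhere(cv2.morphologyEx(mask,cv2.MORPH_OPEN,np.ones((3,3),np.uint8)))
    W=np.array([ray(p,q,.045)[:2] for q in pts],np.float32)*1000
    print(n,m["conf"],"tub rim rect",cv2.minAreaRect(W))
    b=env.cut_out(p,"bowl")[0]; W=np.array([ray(p,q,.06)[:2] for q in np.argwhere(b["mask"])],np.float32)*1000
    print("bowl",cv2.minEnclosingCircle(W))
    hsv=cv2.cvtColor(f,cv2.COLOR_BGR2HSV)
    bl=cv2.inRange(hsv,(98,90,40),(125,255,255))&(cv2.morphologyEx(mask,cv2.MORPH_CLOSE,np.ones((15,15)))*255)
    N,l,s,c=cv2.connectedComponentsWithStats(bl)
    for i in range(1,N): print("blue",s[i,4],np.round(c[i],1),np.round(ray(p,c[i][::-1],.021),3))
    w=cv2.resize(f[r0:r0+115,c0:c0+75],None,fx=5,fy=5,interpolation=cv2.INTER_CUBIC); ims.append(w)
    s=env.cut_out(p,"scoop")[0]; pr=np.argwhere(s["mask"]); print("scoop",s["conf"],pr.min(0),pr.max(0))
cv2.imwrite("pics/tub.png",np.hstack(ims))
```

```text
top 0.84 tub rim rect ((555.7308349609375, 266.35809326171875), (140.4034881591797, 339.1949462890625), 88.51880645751953)
bowl ((576.3828735351562, -14.936227798461914), 85.0819091796875)
blue 11 [160.1 190.6] [0.691 0.334 0.021]
blue 13 [195.6 192.4] [0.685 0.206 0.021]
blue 7 [174.7 220. ] [0.586 0.278 0.021]
blue 8 [174.1 232.1] [0.543 0.278 0.021]
blue 9 [162. 233.] [0.539 0.321 0.021]
scoop 0.79 [216 331] [247 349]
scene 0.78 tub rim rect ((568.6749267578125, 262.23370361328125), (142.6553192138672, 363.166748046875), 88.4748306274414)
bowl ((579.734130859375, -18.200817108154297), 86.45856475830078)
blue 61 [335.  185.3] [0.538 0.27  0.021]
blue 63 [349.1 184.6] [0.534 0.314 0.021]
blue 64 [336.4 197.1] [0.581 0.27  0.021]
blue 24 [317.9 221.2] [0.665 0.207 0.021]
blue 21 [363.3 223.8] [0.669 0.334 0.021]
scoop 0.77 [145 133] [202 177]
```

View pics/tub.png

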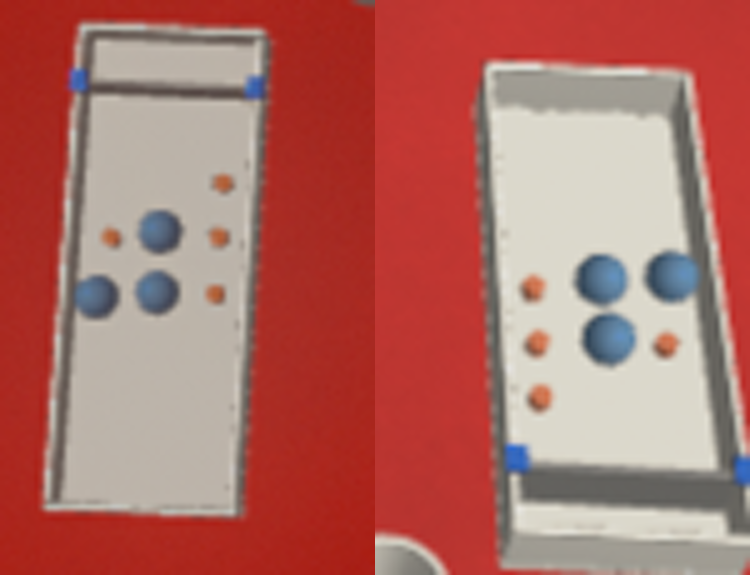

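Call:
{"name": "step_arm", "arguments": {"moves": [{"hand": 1, "offset": [-2.69, -2.19, 0], "yaw": 0}, {"hand": 1, "offset": [-2.69, -2.19, 0], "yaw": 0}, {"hand": 1, "offset": [-2.69, -2.19, 0], "yaw": 0}, {"hand": 1, "offset": [-2.69, -2.19, 0], "yaw": 0}, {"hand": 1, "offset": [-2.69, -2.19, 0], "yaw": 0}, {"hand": 1, "offset": [-2.69, -2.19, 0], "yaw": 0}, {"hand": 1, "offset": [-2.69, -2.19, 0], "yaw": 0}, {"hand": 1, "offset": [-2.69, -2.19, 0], "yaw": 0}, {"hand": 1, "offset": [-2.69, -2.19, 0], "yaw": 0}, {"hand": 1, "offset": [-2.69, -2.19, 0], "yaw": 0}, {"hand": 1, "offset": [-2.69, -2.19, 0], "yaw": 0}, {"hand": 1, "offset": [-2.69, -2.19, 0], "yaw": 0}, {"hand": 1, "offset": [-2.69, -2.19, 0], "yaw": 0}, {"hand": 1, "offset": [-2.69, -2.19, 0], "yaw": 0}, {"hand": 1, "offset": [-2.69, -2.19, 0], "yaw": 0}, {"hand": 1, "offset": [-2.69, -2.19, 0], "yaw": 0}]}}

```text
time_s: 3.03
tcp_pos: [0.5013, 0.1986, 0.2058]
tcp_rot: [[-0.965, 0.263, 0.0], [0.263, 0.965, 0.0], [-0.0, 0.001, -1.0]]
wrist_force: [-0.5, 1.2, 0.5]
width: 0.996
gripper_force: 0.0
```

Call:
{"name": "step_arm", "arguments": {"moves": [{"hand": 1, "offset": [-0.91, -3.35, 0], "yaw": 0}, {"hand": 1, "offset": [-0.91, -3.35, 0], "yaw": 0}, {"hand": 1, "offset": [-0.91, -3.35, 0], "yaw": 0}, {"hand": 1, "offset": [-0.91, -3.35, 0], "yaw": 0}, {"hand": 1, "offset": [-0.91, -3.35, 0], "yaw": 0}, {"hand": 1, "offset": [-0.91, -3.35, 0], "yaw": 0}, {"hand": 1, "offset": [-0.91, -3.35, 0], "yaw": 0}, {"hand": 1, "offset": [-0.91, -3.35, 0], "yaw": 0}, {"hand": 1, "offset": [-0.91, -3.35, 0], "yaw": 0}, {"hand": 1, "offset": [-0.91, -3.35, 0], "yaw": 0}, {"hand": 1, "offset": [-0.91, -3.35, 0], "yaw": 0}, {"hand": 1, "offset": [-0.91, -3.35, 0], "yaw": 0}, {"hand": 1, "offset": [-0.91, -3.35, 0], "yaw": 0}, {"hand": 1, "offset": [-0.91, -3.35, 0], "yaw": 0}]}}

```text
time_s: 4.2
tcp_pos: [0.5001, -0.2876, 0.2057]
tcp_rot: [[-0.965, 0.262, 0.001], [0.262, 0.965, -0.0], [-0.001, 0.0, -1.0]]
wrist_force: [0.6, 0.2, 0.9]
width: 1.0
gripper_force: 0.0
```

Call:
{"name": "step_arm", "arguments": {"moves": [{"hand": 1, "offset": [0, 0, 0], "yaw": 0.125}, {"hand": 1, "offset": [0, 0, 0], "yaw": 0.125}, {"hand": 1, "offset": [0, 0, 0], "yaw": 0.125}, {"hand": 1, "offset": [0, 0, 0], "yaw": 0.125}, {"hand": 1, "offset": [0, 0, 0], "yaw": 0.125}, {"hand": 1, "offset": [0, 0, 0], "yaw": 0.125}, {"hand": 1, "offset": [0, 0, 0], "yaw": 0.125}, {"hand": 1, "offset": [0, 0, 0], "yaw": 0.125}, {"hand": 1, "offset": [0, 0, 0], "yaw": 0.125}, {"hand": 1, "offset": [0, 0, 0], "yaw": 0.125}, {"hand": 1, "offset": [0, 0, 0], "yaw": 0.125}, {"hand": 1, "offset": [0, 0, 0], "yaw": 0.125}, {"hand": 1, "offset": [0, 0, 0], "yaw": 0.125}, {"hand": 1, "offset": [0, 0, 0], "yaw": 0.125}, {"hand": 1, "offset": [0, 0, 0], "yaw": 0.125}, {"hand": 1, "offset": [0, 0, 0], "yaw": 0.125}, {"hand": 1, "offset": [0, 0, 0], "yaw": 0.125}, {"hand": 1, "offset": [0, 0, 0], "yaw": 0.125}, {"hand": 1, "offset": [0, 0, 0], "yaw": 0.125}, {"hand": 1, "offset": [0, 0, 0], "yaw": 0.125}]}}

```text
time_s: 5.87
tcp_pos: [0.5004, -0.2857, 0.2056]
tcp_rot: [[0.932, 0.362, 0.0], [0.362, -0.932, 0.0], [0.0, 0.0, -1.0]]
wrist_force: [-0.7, -0.1, 0.5]
width: 1.0
gripper_force: 0.0
```

Run:
```python
from h import *
st()
p=env.grab_frame("top"); q=env.grab_frame("scene")
cv2.imwrite("pics/grasp.png",np.hstack([cv2.resize(p["frame"][190:290,290:370],None,fx=4,fy=4,interpolation=cv2.INTER_CUBIC),cv2.resize(q["frame"][110:210,110:210],None,fx=4,fy=4,interpolation=cv2.INTER_CUBIC)]))
for n,c,z in(("scoop_grip",p,.105),("scoop_grip",q,.105),("scoop_tips",p,.002),("scoop_tips",q,.002)):
    for d in env.mark_of(c,n)[:1]: print(n,d["conf"],np.round(ray(c,d["point"],z),3))
def tubpts(c,r0,c0,L,z):
    P=[]
    for u,v in L: P.append(ray(c,[r0+(v+.5)/5-.5,c0+(u+.5)/5-.5],z)[:2])
    return np.array(P)
# rim outer corners: far-left(+y), far-right, near-right, near-left
A=tubpts(p,175,145,[(80,25),(267,32),(241,516),(45,510)],.045)
B=tubpts(q,130,290,[(750-375,0)],.045)
# scene: near-left(-y) , near-right(+y): u minus 375 offset
B=tubpts(q,130,290,[(487-375,64),(692-375,72)],.045)
print("top corners",np.round(A,3).tolist(),"centre",A.mean(0)); print("scene near corners",np.round(B,3).tolist())
f=(A[0]+A[1])/2-(A[2]+A[3])/2; print("yaw",np.degrees(np.arctan2(f[1],f[0])),np.linalg.norm(f))
D=tubpts(p,175,145,[(77,80),(256,88),(88,85),(245,94)],.043); print("divider",np.round(D,3).tolist())
E_=tubpts(q,130,290,[(525-375,462),(738-375,475)],.043); print("div scene",np.round(E_,3).tolist())
```

```text
time_s 5.867
joint_pos [-27.666, 31.146, 71.248, 107.463, -32.602, 65.443, -13.226]
tcp_pos [0.5, -0.286, 0.206]
tcp_rot [[0.932, 0.362, 0.0], [0.362, -0.932, 0.0], [0.0, 0.0, -1.0]]
wrist_force [-0.682, -0.142, 0.476]
width 1.0
gripper_force 0.0
scoop_grip 0.77 [ 0.509 -0.287  0.105]
scoop_tips 0.49 [ 0.606 -0.248  0.002]
scoop_tips 0.78 [ 0.606 -0.244  0.002]
top corners [[0.726, 0.328], [0.722, 0.196], [0.385, 0.205], [0.388, 0.339]] centre [0.55508986 0.26725908]
scene near corners [[0.386, 0.209], [0.389, 0.34]]
yaw -1.6976290474574847 0.3377577154283645
divider [[0.687, 0.329], [0.682, 0.203], [0.683, 0.322], [0.678, 0.211]]
div scene [[0.68, 0.207], [0.685, 0.323]]
```

View pics/grasp.png

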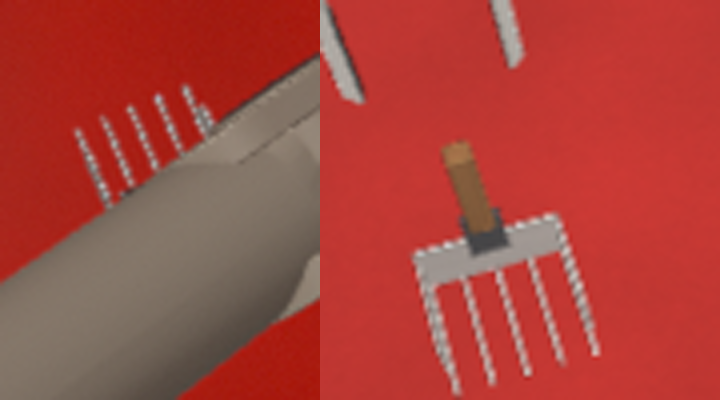

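Grasp view: the handle's top is at (455,150) in the right half, the fingers are open and square to it, and the bars' direction agrees with tool x. Going down and gripping.

Call:
{"name": "step_arm", "arguments": {"moves": [{"hand": 1, "offset": [0.2, 0, 2.4], "yaw": 0}, {"hand": 1, "offset": [0, 0, 2.4], "yaw": 0}, {"hand": 1, "offset": [0, 0, 2.4], "yaw": 0}, {"hand": 1, "offset": [0, 0, 2.4], "yaw": 0}, {"hand": 1, "offset": [0, 0, 1.6], "yaw": 0}, {"hand": 1, "offset": [0, 0, 0.8], "yaw": 0}, {"hand": 1, "offset": [0, 0, 0], "yaw": 0}, {"hand": 0, "offset": [0, 0, 0], "yaw": 0}, {"hand": 0, "offset": [0, 0, 0], "yaw": 0}, {"hand": 0, "offset": [0, 0, 0], "yaw": 0}, {"hand": 0, "offset": [0, 0, 0], "yaw": 0}, {"hand": 0, "offset": [0, 0, 0], "yaw": 0}, {"hand": 0, "offset": [0, 0, 0], "yaw": 0}, {"hand": 0, "offset": [0, 0, 0], "yaw": 0}, {"hand": 0, "offset": [0, 0, 0], "yaw": 0}, {"hand": 0, "offset": [0, 0, 0], "yaw": 0}, {"hand": 0, "offset": [0, 0, 0], "yaw": 0}], "newtons": 60}}

```text
time_s: 7.58
tcp_pos: [0.5021, -0.2852, 0.0855]
tcp_rot: [[0.93, 0.367, -0.0], [0.367, -0.93, -0.0], [-0.0, -0.0, -1.0]]
wrist_force: [-0.4, 0.5, 0.8]
width: 0.323
gripper_force: 0.0
```

Call:
{"name": "step_arm", "arguments": {"moves": [{"hand": 0, "offset": [0, 0, -1], "yaw": 0}, {"hand": 0, "offset": [0, 0, -2], "yaw": 0}, {"hand": 0, "offset": [0, 0, -2.5], "yaw": 0}, {"hand": 0, "offset": [0, 0, -2.5], "yaw": 0}, {"hand": 0, "offset": [0, 0, -2.5], "yaw": 0}, {"hand": 0, "offset": [0, 0, -1.5], "yaw": 0}, {"hand": 0, "offset": [0, 0, 0], "yaw": 0}]}}

```text
time_s: 8.17
tcp_pos: [0.5029, -0.2861, 0.2087]
tcp_rot: [[0.93, 0.367, 0.003], [0.367, -0.93, -0.001], [0.003, 0.002, -1.0]]
wrist_force: [0.6, -1.3, -1.4]
width: 0.207
gripper_force: 59.9
```

Run:
```python
from h import *
st()
q=env.grab_frame("scene")
cv2.imwrite("pics/held.png",cv2.resize(q["frame"][90:210,100:220],None,fx=4,fy=4,interpolation=cv2.INTER_CUBIC))
```

```text
time_s 8.167
joint_pos [-27.694, 30.951, 71.192, 107.123, -32.408, 65.571, -13.232]
tcp_pos [0.503, -0.286, 0.209]
tcp_rot [[0.93, 0.367, 0.003], [0.367, -0.93, -0.001], [0.003, 0.002, -1.0]]
wrist_force [0.568, -1.282, -1.423]
width 0.207
gripper_force 59.95
```

View pics/held.png

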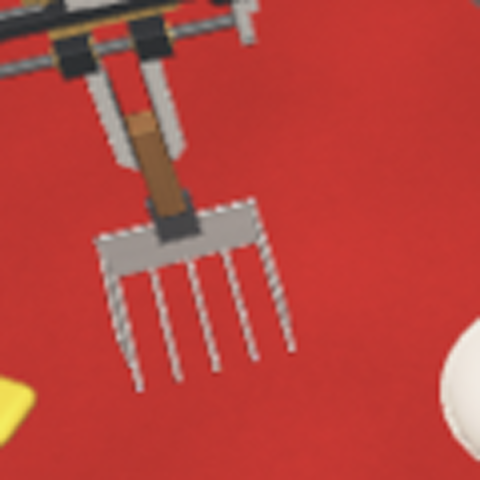

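```bash
cat >> h.py <<'E'
def zat(p,pt,xy):
    a=ray(p,pt,0);b=ray(p,pt,.3);t=np.dot(np.array(xy)-a[:2],(b-a)[:2])/np.dot((b-a)[:2],(b-a)[:2]);X=a+t*(b-a);return np.round(X,3),round(float(np.linalg.norm(X[:2]-xy)),3)
E
python3 - <<'E'
from h import *
q=env.grab_frame("scene")
c=lambda u,v:[90+(v+.5)/4-.5,100+(u+.5)/4-.5]
print("tip",zat(q,c(216,371),[.604,-.246]),"handle top",zat(q,c(141,117),[.503,-.286]))
for b in (138,388),(179,380),(254,360),(292,350): print(ray(q,c(*b),.115))
for n,xy in(("scoop_tips",[.604,-.246]),("scoop_grip",[.503,-.286]),("scoop",[.551,-.267])):
    for d in env.mark_of(q,n)[:1]: print(n,d["conf"],zat(q,d["point"],xy))
E
```

```text
tip (array([ 0.605, -0.248,  0.107]), 0.002) handle top (array([ 0.503, -0.286,  0.242]), 0.0)
[ 0.62646543 -0.2944125   0.115     ]
[ 0.61912549 -0.26846885  0.115     ]
[ 0.60102483 -0.22115313  0.115     ]
[ 0.5918176  -0.19677163  0.115     ]
scoop_tips 0.79 (array([ 0.605, -0.248,  0.095]), 0.002)
scoop_grip 0.88 (array([ 0.503, -0.286,  0.205]), 0.0)
scoop 0.77 (array([ 0.549, -0.262,  0.102]), 0.005)
```

Call:
{"name": "step_arm", "arguments": {"moves": [{"hand": 0, "offset": [0, 0, 2.5], "yaw": 0}, {"hand": 0, "offset": [0, 0, 2.5], "yaw": 0}, {"hand": 0, "offset": [0, 0, 2.5], "yaw": 0}, {"hand": 0, "offset": [0, 0, 1.5], "yaw": 0}, {"hand": 0, "offset": [0, 0, 1.0], "yaw": 0}, {"hand": 0, "offset": [0, 0, 0.3], "yaw": 0}, {"hand": 0, "offset": [0, 0, 0], "yaw": 0}, {"hand": 0.45, "offset": [0, 0, 0], "yaw": 0}, {"hand": 0.45, "offset": [0, 0, 0], "yaw": 0}, {"hand": 0.45, "offset": [0, 0, 0], "yaw": 0}, {"hand": 0.45, "offset": [0, 0, 1.0], "yaw": 0}, {"hand": 0.45, "offset": [0, 0, 0.9], "yaw": 0}, {"hand": 0.45, "offset": [0, 0, 0], "yaw": 0}, {"hand": 0, "offset": [0, 0, 0], "yaw": 0}, {"hand": 0, "offset": [0, 0, 0], "yaw": 0}, {"hand": 0, "offset": [0, 0, 0], "yaw": 0}, {"hand": 0, "offset": [0, 0, 0], "yaw": 0}, {"hand": 0, "offset": [0, 0, 0], "yaw": 0}, {"hand": 0, "offset": [0, 0, 0], "yaw": 0}, {"hand": 0, "offset": [0, 0, 0], "yaw": 0}], "newtons": 60}}

```text
time_s: 10.08
tcp_pos: [0.5022, -0.2853, 0.0837]
tcp_rot: [[0.93, 0.367, 0.0], [0.367, -0.93, -0.0], [0.0, 0.0, -1.0]]
wrist_force: [0.6, 0.0, 1.8]
width: 0.212
gripper_force: 60.0
```

Call:
{"name": "step_arm", "arguments": {"moves": [{"hand": 0, "offset": [0, 0, 0], "yaw": 0}]}}

```text
time_s: 10.17
tcp_pos: [0.5022, -0.2853, 0.0837]
tcp_rot: [[0.93, 0.367, 0.0], [0.367, -0.93, -0.0], [0.0, 0.0, -1.0]]
wrist_force: [-0.3, -0.3, 3.3]
width: 0.207
gripper_force: 60.0
```

Call:
{"name": "step_arm", "arguments": {"moves": [{"hand": 0, "offset": [0, 0, -1], "yaw": 0}, {"hand": 0, "offset": [0, 0, -2.5], "yaw": 0}, {"hand": 0, "offset": [0, 0, -2.5], "yaw": 0}, {"hand": 0, "offset": [0, 0, -2.5], "yaw": 0}, {"hand": 0, "offset": [0, 0, -2.5], "yaw": 0}, {"hand": 0, "offset": [0, 0, -1], "yaw": 0}, {"hand": 0, "offset": [0, 0, 0], "yaw": 0.1}, {"hand": 0, "offset": [0, 0, 0], "yaw": 0.1}, {"hand": 0, "offset": [0, 0, 0], "yaw": 0.1}, {"hand": 0, "offset": [0, 0, 0], "yaw": 0.105}, {"hand": 0, "offset": [0, 0, 0], "yaw": 0}]}}

```text
time_s: 11.08
tcp_pos: [0.5019, -0.2848, 0.2031]
tcp_rot: [[0.999, -0.035, -0.001], [-0.035, -0.999, -0.0], [-0.001, 0.0, -1.0]]
wrist_force: [0.6, 0.1, -2.5]
width: 0.208
gripper_force: 60.0
```

Call:
{"name": "step_arm", "arguments": {"moves": [{"hand": 0, "offset": [0.2, -1.5, 0], "yaw": 0}, {"hand": 0, "offset": [0.35, -3.1, 0], "yaw": 0}, {"hand": 0, "offset": [0.35, -3.1, 0], "yaw": 0}, {"hand": 0, "offset": [0.35, -3.1, 0], "yaw": 0}, {"hand": 0, "offset": [0.35, -3.1, 0], "yaw": 0}, {"hand": 0, "offset": [0.35, -3.1, 0], "yaw": 0}, {"hand": 0, "offset": [0.35, -3.1, 0], "yaw": 0}, {"hand": 0, "offset": [0.35, -3.1, 0], "yaw": 0}, {"hand": 0, "offset": [0.35, -3.1, 0], "yaw": 0}, {"hand": 0, "offset": [0.35, -3.1, 0], "yaw": 0}, {"hand": 0, "offset": [0.35, -3.1, 0], "yaw": 0}, {"hand": 0, "offset": [0.35, -3.1, 0], "yaw": 0}, {"hand": 0, "offset": [0.35, -3.1, 0], "yaw": 0}, {"hand": 0, "offset": [0.35, -3.1, 0], "yaw": 0}, {"hand": 0, "offset": [0.35, -3.1, 0], "yaw": 0}, {"hand": 0, "offset": [0.35, -3.1, 0], "yaw": 0}, {"hand": 0, "offset": [0.35, -3.1, 0], "yaw": 0}, {"hand": 0, "offset": [0.35, -3.1, 0], "yaw": 0}, {"hand": 0, "offset": [0.2, -1.1, 0], "yaw": 0}, {"hand": 0, "offset": [0, 0, 0], "yaw": 0}]}}

```text
time_s: 12.75
tcp_pos: [0.5815, 0.2693, 0.2027]
tcp_rot: [[1.0, -0.021, -0.001], [-0.021, -1.0, -0.001], [-0.001, 0.001, -1.0]]
wrist_force: [0.2, -0.1, -1.4]
width: 0.211
gripper_force: 60.0
```

Run:
```python
from h import *
st()
p=env.grab_frame("top"); q=env.grab_frame("scene")
cv2.imwrite("pics/over.png",np.hstack([cv2.resize(p["frame"][165:285,140:220],None,fx=5,fy=5,interpolation=cv2.INTER_CUBIC),cv2.resize(q["frame"][130:250,290:370],None,fx=5,fy=5,interpolation=cv2.INTER_CUBIC)]))
s=env.read_state(); t=np.array(s["tcp_pos"]);R=np.array(s["tcp_rot"]);
def W(x,y,z): return t+R[:,0]*(x+.0515)-R[:,1]*y+np.array([0,0,z-.0837])
for y in(-.052,0,.052): print("tip pred",y,np.round(W(.057,y,.002),3),"scene px in crop",[round((proj(q,W(.057,y,.002))[i]-o)*5) for i,o in((1,290),(0,130))])
```

```text
time_s 12.75
joint_pos [-76.582, 41.081, 72.432, 99.232, -41.29, 71.566, -85.024]
tcp_pos [0.582, 0.269, 0.203]
tcp_rot [[1.0, -0.021, -0.001], [-0.021, -1.0, -0.001], [-0.001, 0.001, -1.0]]
wrist_force [0.226, -0.072, -1.376]
width 0.211
gripper_force 59.996
tip pred -0.052 [0.689 0.21  0.122] scene px in crop [180, 400]
tip pred 0 [0.69  0.262 0.121] scene px in crop [285, 400]
tip pred 0.052 [0.691 0.314 0.121] scene px in crop [390, 405]
```

View pics/over.png

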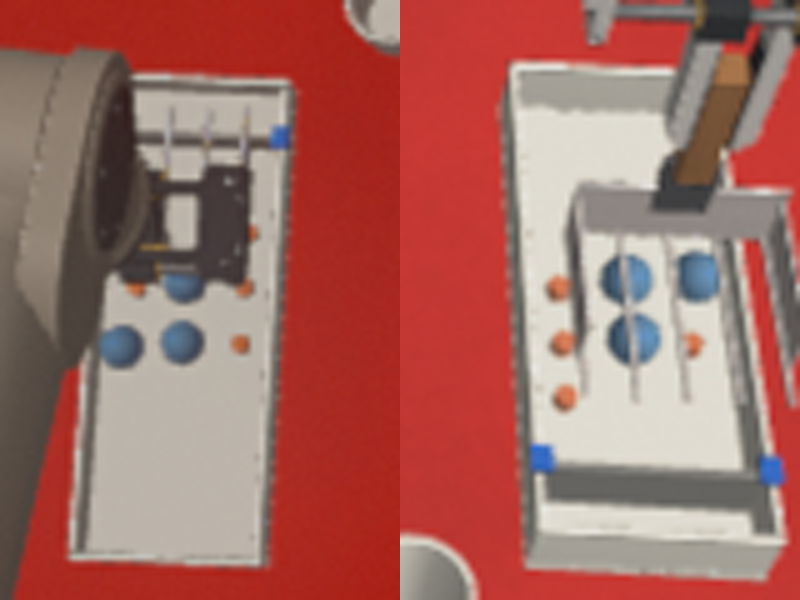

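The scoop hangs level: the tips at (687,400) in the right half match my prediction within 1 px. The tub line and beads lie as measured. I'll set a small mouth-up tilt on the divider's top with a softer grip, so the beads roll to the back plate once lifted.

Call:
{"name": "step_arm", "arguments": {"moves": [{"hand": 0, "offset": [0, 0.2, 2.0], "yaw": 0.008}, {"hand": 0, "offset": [0, 0, 2.5], "yaw": 0}, {"hand": 0, "offset": [0, 0, 1.7], "yaw": 0}, {"hand": 0, "offset": [0, 0, 0.6], "yaw": 0}, {"hand": 0, "offset": [0, 0, 0.3], "yaw": 0}, {"hand": 0, "offset": [0, 0, 0], "yaw": 0}]}}

```text
time_s: 13.35
tcp_pos: [0.5818, 0.2628, 0.1328]
tcp_rot: [[0.999, -0.038, -0.0], [-0.038, -0.999, -0.0], [-0.0, 0.0, -1.0]]
wrist_force: [0.3, -0.2, -1.1]
width: 0.208
gripper_force: 60.0
```

Call:
{"name": "step_arm", "arguments": {"moves": [{"hand": 0, "offset": [0, 0, 0], "yaw": 0}, {"hand": 0, "offset": [0, 0, 0.1], "yaw": 0}, {"hand": 0, "offset": [0, 0, 0.1], "yaw": 0}, {"hand": 0, "offset": [0, 0, 0.1], "yaw": 0}, {"hand": 0, "offset": [0, 0, 0.1], "yaw": 0}, {"hand": 0, "offset": [0, 0, 0.1], "yaw": 0}, {"hand": 0, "offset": [0, 0, 0.1], "yaw": 0}, {"hand": 0, "offset": [0, 0, 0], "yaw": 0}], "newtons": 15}}

```text
time_s: 14.02
tcp_pos: [0.5817, 0.2638, 0.1265]
tcp_rot: [[0.999, -0.037, -0.0], [-0.037, -0.999, -0.0], [-0.0, 0.0, -1.0]]
wrist_force: [-0.8, 0.3, -0.8]
width: 0.213
gripper_force: 15.0
```

Call:
{"name": "step_arm", "arguments": {"moves": [{"hand": 0, "offset": [0, -0.35, 0], "yaw": -0.008}, {"hand": 0, "offset": [0, 0, 0.1], "yaw": 0}, {"hand": 0, "offset": [0, 0, 0.1], "yaw": 0}, {"hand": 0, "offset": [0, 0, 0.1], "yaw": 0}, {"hand": 0, "offset": [0, 0, 0.1], "yaw": 0}, {"hand": 0, "offset": [0, 0, 0.1], "yaw": 0}, {"hand": 0, "offset": [0, 0, 0], "yaw": 0}, {"hand": 0, "offset": [0, 0, 0], "yaw": 0}], "newtons": 15}}

```text
time_s: 14.68
tcp_pos: [0.5818, 0.2672, 0.1214]
tcp_rot: [[1.0, -0.029, -0.0], [-0.029, -1.0, -0.0], [-0.0, 0.0, -1.0]]
wrist_force: [-1.5, 0.8, 2.1]
width: 0.213
gripper_force: 15.0
```

```bash
cat >> h.py <<'E'
def W(x,y,z,th=0):
    s=env.read_state(); t=np.array(s["tcp_pos"]);R=np.array(s["tcp_rot"])
    dx=x+.0515; dz=z-.1027  # from grip axis; th = mouth-up rad
    return t+[0,0,.019]+R[:,0]*(dx*np.cos(th)-dz*np.sin(th))-R[:,1]*y+np.array([0,0,dz*np.cos(th)+dx*np.sin(th)])
E
python3 - <<'E'
from h import *
st()
q=env.grab_frame("scene")
cv2.imwrite("pics/tilt.png",cv2.resize(q["frame"][130:250,290:370],None,fx=5,fy=5,interpolation=cv2.INTER_CUBIC))
for th in(-.05,0,.03,.06): print(th,[[round((proj(q,W(.057,y,.002,th))[i]-o)*5) for i,o in((1,290),(0,130))] for y in(-.052,-.026,0)])
E
```

```text
time_s 14.683
joint_pos [-73.856, 45.02, 67.252, 103.464, -46.279, 64.501, -81.966]
tcp_pos [0.582, 0.267, 0.121]
tcp_rot [[1.0, -0.029, -0.0], [-0.029, -1.0, -0.0], [-0.0, 0.0, -1.0]]
wrist_force [-1.488, 0.822, 2.117]
width 0.213
gripper_force 15.0
-0.05 [[155, 475], [205, 475], [250, 480]]
0 [[160, 475], [205, 480], [255, 480]]
0.03 [[160, 480], [205, 480], [255, 485]]
0.06 [[160, 480], [210, 485], [255, 485]]
```

View pics/tilt.png

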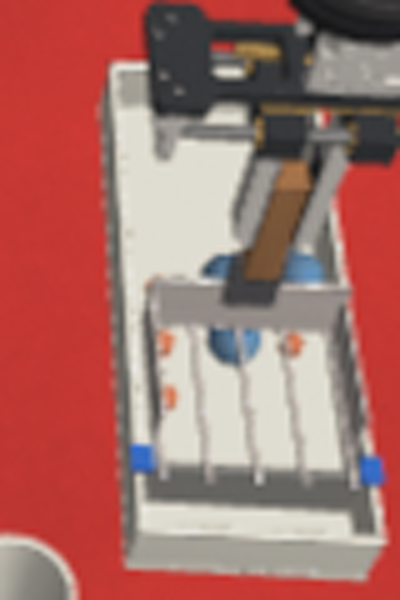

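The picture shows the tips resting on the divider (165–258, 478) and the scoop centred between the walls; a ~3 N contact confirms about 3° of mouth-up tilt. Next: firm grip, back up and set down at the near end.

Call:
{"name": "step_arm", "arguments": {"moves": [{"hand": 0, "offset": [0, 0, 0], "yaw": 0}, {"hand": 0, "offset": [0, 0, 0], "yaw": 0}, {"hand": 0, "offset": [0, 0, -1], "yaw": 0}, {"hand": 0, "offset": [0, 0, -2], "yaw": 0}, {"hand": 0, "offset": [-1, 0, 0], "yaw": 0}, {"hand": 0, "offset": [-2.5, 0, 0], "yaw": 0}, {"hand": 0, "offset": [-2.5, 0, 0], "yaw": 0}, {"hand": 0, "offset": [-2.5, 0, 0], "yaw": 0}, {"hand": 0, "offset": [-2.5, 0, 0], "yaw": 0}, {"hand": 0, "offset": [-2.5, 0, 0], "yaw": 0}, {"hand": 0, "offset": [-2.5, 0, 0], "yaw": 0}, {"hand": 0, "offset": [-1.5, 0, 0], "yaw": 0}, {"hand": 0, "offset": [-1, 0, 0], "yaw": 0}, {"hand": 0, "offset": [0, 0, 0], "yaw": 0}, {"hand": 0, "offset": [0, 0, 0], "yaw": 0}], "newtons": 60}}

```text
time_s: 15.98
tcp_pos: [0.3963, 0.2731, 0.1516]
tcp_rot: [[1.0, -0.028, -0.001], [-0.028, -1.0, 0.001], [-0.001, -0.001, -1.0]]
wrist_force: [0.4, 1.1, -1.8]
width: 0.212
gripper_force: 60.0
```

Call:
{"name": "step_arm", "arguments": {"moves": [{"hand": 0, "offset": [0, 0, 1.5], "yaw": 0}, {"hand": 0, "offset": [0, 0, 1.5], "yaw": 0}, {"hand": 0, "offset": [0, 0, 1.5], "yaw": 0}, {"hand": 0, "offset": [0, 0, 1.0], "yaw": 0}, {"hand": 0, "offset": [0, 0, 0.5], "yaw": 0}, {"hand": 0, "offset": [0, 0, 0.2], "yaw": 0}, {"hand": 0, "offset": [0, 0, 0], "yaw": 0}]}}

```text
time_s: 16.57
tcp_pos: [0.3975, 0.2722, 0.0894]
tcp_rot: [[1.0, -0.03, 0.0], [-0.03, -1.0, -0.001], [0.0, 0.001, -1.0]]
wrist_force: [0.1, 0.2, -1.7]
width: 0.211
gripper_force: 60.0
```

Run:
```python
from h import *
st()
p=env.grab_frame("top");q=env.grab_frame("scene")
cv2.imwrite("pics/in.png",np.hstack([cv2.resize(p["frame"][165:285,140:220],None,fx=5,fy=5,interpolation=cv2.INTER_CUBIC),cv2.resize(q["frame"][130:250,290:370],None,fx=5,fy=5,interpolation=cv2.INTER_CUBIC)]))
```

```text
time_s 16.567
joint_pos [-94.409, 31.533, 68.29, 124.937, -39.516, 49.693, -93.087]
tcp_pos [0.397, 0.272, 0.089]
tcp_rot [[1.0, -0.03, 0.0], [-0.03, -1.0, -0.001], [0.0, 0.001, -1.0]]
wrist_force [0.104, 0.209, -1.65]
width 0.211
gripper_force 59.999
```

View pics/in.png

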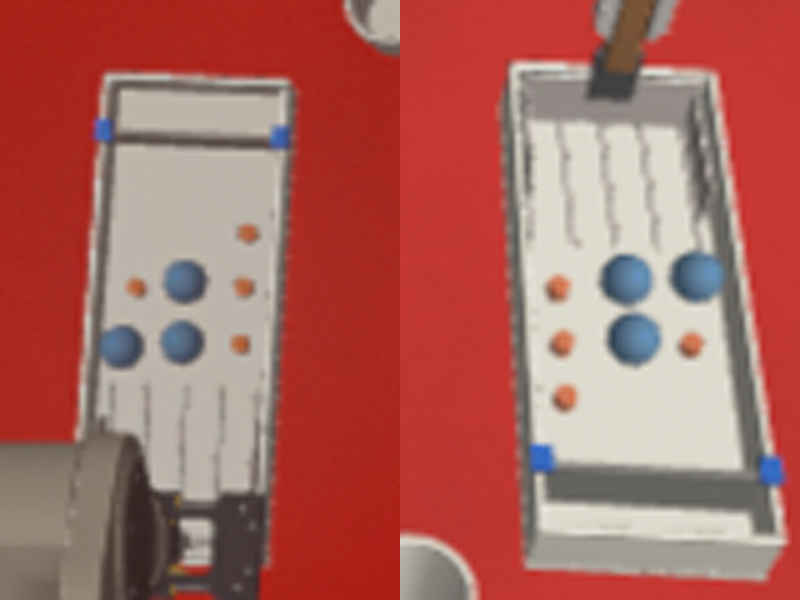

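The scoop sits in the tub with tips just short of the beads (row ~385 in the top half, beads at rows 282–345), and centred between the walls. Pushing forward.

Call:
{"name": "step_arm", "arguments": {"moves": [{"hand": 0, "offset": [0.4, 0, 0], "yaw": 0}, {"hand": 0, "offset": [0.7, 0, 0], "yaw": 0}, {"hand": 0, "offset": [0.7, 0, 0], "yaw": 0}, {"hand": 0, "offset": [0.7, 0, 0], "yaw": 0}, {"hand": 0, "offset": [0.7, 0, 0], "yaw": 0}, {"hand": 0, "offset": [0.7, 0, 0], "yaw": 0}, {"hand": 0, "offset": [0.7, 0, 0], "yaw": 0}, {"hand": 0, "offset": [0.7, 0, 0], "yaw": 0}, {"hand": 0, "offset": [0.7, 0, 0], "yaw": 0}, {"hand": 0, "offset": [0.7, 0, 0], "yaw": 0}, {"hand": 0, "offset": [0.7, 0, 0], "yaw": 0}, {"hand": 0, "offset": [0.7, 0, 0], "yaw": 0}, {"hand": 0, "offset": [0.7, 0, 0], "yaw": 0}, {"hand": 0, "offset": [0.7, 0, 0], "yaw": 0}, {"hand": 0, "offset": [0.7, 0, 0], "yaw": 0}, {"hand": 0, "offset": [0.7, 0, 0], "yaw": 0}, {"hand": 0, "offset": [0.7, 0, 0], "yaw": 0}, {"hand": 0, "offset": [0.7, 0, 0], "yaw": 0}]}}

```text
time_s: 18.17
tcp_pos: [0.5205, 0.269, 0.0894]
tcp_rot: [[1.0, -0.029, -0.0], [-0.029, -1.0, -0.0], [-0.0, 0.0, -1.0]]
wrist_force: [-0.2, -0.5, -2.1]
width: 0.21
gripper_force: 60.0
```

Run:
```python
from h import *
q=env.grab_frame("scene")
cv2.imwrite("pics/push.png",cv2.resize(q["frame"][130:250,290:370],None,fx=5,fy=5,interpolation=cv2.INTER_CUBIC))
```

```text
(no output)
```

View pics/push.png

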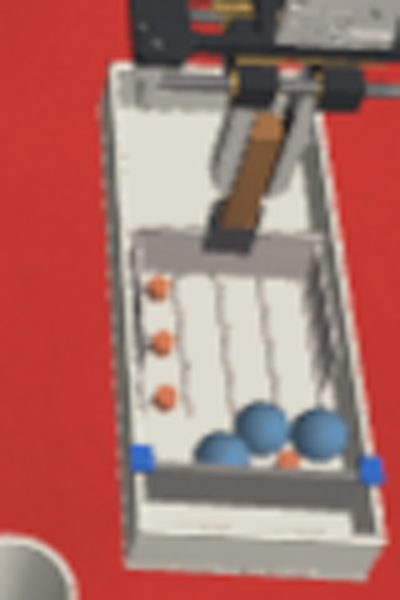

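Beads are gathered against the divider (220–320, rows 430–450), with three chips between the bars and one at the divider. Pushing on slowly, watching the force.

Call:
{"name": "step_arm", "arguments": {"moves": [{"hand": 0, "offset": [0.3, 0, 0], "yaw": 0}, {"hand": 0, "offset": [0.3, 0, 0], "yaw": 0}, {"hand": 0, "offset": [0.3, 0, 0], "yaw": 0}, {"hand": 0, "offset": [0.3, 0, 0], "yaw": 0}, {"hand": 0, "offset": [0.3, 0, 0], "yaw": 0}, {"hand": 0, "offset": [0.3, 0, 0], "yaw": 0}, {"hand": 0, "offset": [0.3, 0, 0], "yaw": 0}, {"hand": 0, "offset": [0.3, 0, 0], "yaw": 0}]}}

```text
time_s: 18.88
tcp_pos: [0.5435, 0.2683, 0.0892]
tcp_rot: [[1.0, -0.029, -0.001], [-0.029, -1.0, -0.0], [-0.001, 0.0, -1.0]]
wrist_force: [-3.5, -0.4, -3.0]
width: 0.209
gripper_force: 60.0
```

Call:
{"name": "step_arm", "arguments": {"moves": [{"hand": 0, "offset": [0.25, 0, 0], "yaw": 0}, {"hand": 0, "offset": [0.25, 0, 0], "yaw": 0}, {"hand": 0, "offset": [0.25, 0, 0], "yaw": 0}]}}

```text
time_s: 19.13
tcp_pos: [0.5516, 0.2681, 0.0894]
tcp_rot: [[1.0, -0.029, 0.0], [-0.029, -1.0, -0.0], [0.0, 0.0, -1.0]]
wrist_force: [-0.1, -0.6, -3.6]
width: 0.21
gripper_force: 60.0
```

Call:
{"name": "step_arm", "arguments": {"moves": [{"hand": 0, "offset": [0.2, 0, 0], "yaw": 0}, {"hand": 0, "offset": [0.2, 0, 0], "yaw": 0}]}}

```text
time_s: 19.3
tcp_pos: [0.5557, 0.268, 0.0895]
tcp_rot: [[1.0, -0.029, 0.0], [-0.029, -1.0, -0.0], [0.0, 0.0, -1.0]]
wrist_force: [0.3, 0.4, -3.2]
width: 0.21
gripper_force: 60.0
```

Call:
{"name": "step_arm", "arguments": {"moves": [{"hand": 0, "offset": [0.2, 0, 0], "yaw": 0}, {"hand": 0, "offset": [0.2, 0, 0], "yaw": 0}, {"hand": 0, "offset": [0.2, 0, 0], "yaw": 0}]}}

```text
time_s: 19.55
tcp_pos: [0.5616, 0.2678, 0.0895]
tcp_rot: [[1.0, -0.029, 0.0], [-0.029, -1.0, -0.0], [0.0, 0.0, -1.0]]
wrist_force: [-0.3, -0.4, -2.8]
width: 0.208
gripper_force: 60.0
```

Call:
{"name": "step_arm", "arguments": {"moves": [{"hand": 0, "offset": [0.2, 0, 0], "yaw": 0}, {"hand": 0, "offset": [0.2, 0, 0], "yaw": 0}]}}

```text
time_s: 19.72
tcp_pos: [0.5655, 0.2677, 0.0895]
tcp_rot: [[1.0, -0.029, 0.0], [-0.029, -1.0, -0.0], [0.0, 0.0, -1.0]]
wrist_force: [0.0, -0.0, -2.6]
width: 0.212
gripper_force: 60.0
```

Run:
```python
from h import *
for n in("scene","top"):
    q=env.grab_frame(n); f=q["frame"]
    cv2.imwrite(f"pics/end_{n}.png",f)
    bl=cv2.inRange(cv2.cvtColor(f,cv2.COLOR_BGR2HSV),(98,90,40),(125,255,255))
    N,l,s,c=cv2.connectedComponentsWithStats(bl)
    print(n,proj(q,W(.057,0,.002,.05)),[ (c[i].round(1).tolist(),s[i,4],ray(q,c[i][::-1],.024).round(3).tolist()) for i in range(1,N) if 0.4<ray(q,c[i][::-1],.024)[0]<.75 and .15<ray(q,c[i][::-1],.024)[1]<.36 and s[i,4]>4])
    print([(round(d["conf"],2),np.round(d["point"]).tolist()) for d in env.mark_of(q,"bead1_center")])
```

```text
scene [228, 338] [([341.2, 204.3], np.int32(67), [0.608, 0.28, 0.024]), ([334.1, 218.8], np.int32(46), [0.657, 0.253, 0.024]), ([352.7, 219.8], np.int32(47), [0.659, 0.306, 0.024]), ([317.9, 221.2], np.int32(24), [0.666, 0.207, 0.024]), ([363.5, 223.8], np.int32(23), [0.671, 0.334, 0.024])]
[(0.62, [223.0, 333.0])]
top [194, 180] [([195.6, 192.4], np.int32(13), [0.685, 0.206, 0.024]), ([180.5, 197.1], np.int32(10), [0.667, 0.259, 0.024])]
[(0.5, [198.0, 183.0])]
```

Call:
{"name": "step_arm", "arguments": {"moves": [{"hand": 0, "offset": [0.15, 0, 0], "yaw": 0}, {"hand": 0, "offset": [0.15, 0, 0], "yaw": 0}]}}

```text
time_s: 20.08
tcp_pos: [0.5683, 0.2677, 0.0895]
tcp_rot: [[1.0, -0.029, -0.0], [-0.029, -1.0, 0.0], [-0.0, -0.0, -1.0]]
wrist_force: [0.2, 0.6, -4.0]
width: 0.212
gripper_force: 60.0
```

Call:
{"name": "step_arm", "arguments": {"moves": [{"hand": 0, "offset": [0.1, 0, 0], "yaw": 0}, {"hand": 0, "offset": [0, 0, 0], "yaw": 0}]}}

```text
time_s: 20.25
tcp_pos: [0.5689, 0.2677, 0.0893]
tcp_rot: [[1.0, -0.029, -0.001], [-0.029, -1.0, 0.0], [-0.001, 0.0, -1.0]]
wrist_force: [-4.4, 1.1, -1.1]
width: 0.212
gripper_force: 60.0
```

Divider felt at TCP x ≈ 0.569. Lifting gently while the divider still bars the mouth.

Call:
{"name": "step_arm", "arguments": {"moves": [{"hand": 0, "offset": [-0.1, 0, 0], "yaw": 0}, {"hand": 0, "offset": [0, 0, -0.2], "yaw": 0}, {"hand": 0, "offset": [0, 0, -0.2], "yaw": 0}, {"hand": 0, "offset": [0, 0, -0.2], "yaw": 0}, {"hand": 0, "offset": [0, 0, -0.2], "yaw": 0}, {"hand": 0, "offset": [0, 0, -0.2], "yaw": 0}, {"hand": 0, "offset": [0, 0, -0.2], "yaw": 0}, {"hand": 0, "offset": [0, 0, -0.2], "yaw": 0}, {"hand": 0, "offset": [0, 0, 0], "yaw": 0}, {"hand": 0, "offset": [0, 0, 0], "yaw": 0}, {"hand": 0, "offset": [0, 0, 0], "yaw": 0}]}}

```text
time_s: 21.17
tcp_pos: [0.5683, 0.2676, 0.1035]
tcp_rot: [[1.0, -0.029, 0.0], [-0.029, -1.0, 0.0], [0.0, -0.0, -1.0]]
wrist_force: [-0.4, -0.4, -3.0]
width: 0.212
gripper_force: 60.0
```

```bash
cat >> h.py <<'E'
def blobs(q,z):
    bl=cv2.inRange(cv2.cvtColor(q["frame"],cv2.COLOR_BGR2HSV),(98,90,40),(125,255,255))
    N,l,s,c=cv2.connectedComponentsWithStats(bl)
    for i in range(1,N):
        X=ray(q,c[i][::-1],z)
        if .35<X[0]<.75 and -.3<X[1]<.37 and s[i,4]>4: print(c[i].round(1).tolist(),s[i,4],X.round(3).tolist())
E
python3 - <<'E'
from h import *
st()
q=env.grab_frame("scene"); blobs(q,.04)
E
```

```text
time_s 21.167
joint_pos [-71.986, 40.675, 60.066, 105.712, -41.341, 58.767, -86.348]
tcp_pos [0.568, 0.268, 0.103]
tcp_rot [[1.0, -0.029, 0.0], [-0.029, -1.0, 0.0], [0.0, -0.0, -1.0]]
wrist_force [-0.364, -0.433, -2.953]
width 0.212
gripper_force 59.999
[342.1, 200.4] 68 [0.605, 0.279, 0.04]
[335.0, 217.3] 70 [0.662, 0.252, 0.04]
[353.9, 218.3] 75 [0.664, 0.304, 0.04]
[317.9, 221.2] 24 [0.676, 0.203, 0.04]
[363.4, 223.7] 22 [0.68, 0.328, 0.04]
```

All three are off the floor, but they don't roll back, so the tilt was lost when the tips touched the divider. I'll set down, press the heel lightly with a softer grip, and draw the handle back to restore the mouth-up tilt.

Call:
{"name": "step_arm", "arguments": {"moves": [{"hand": 0, "offset": [0, 0, 0.4], "yaw": 0}, {"hand": 0, "offset": [0, 0, 0.5], "yaw": 0}, {"hand": 0, "offset": [0, 0, 0.4], "yaw": 0}, {"hand": 0, "offset": [0, 0, 0.2], "yaw": 0}, {"hand": 0, "offset": [0, 0, 0.2], "yaw": 0}, {"hand": 0, "offset": [0, 0, 0], "yaw": 0}]}}

```text
time_s: 21.72
tcp_pos: [0.5689, 0.2675, 0.0877]
tcp_rot: [[1.0, -0.03, 0.0], [-0.03, -1.0, 0.001], [0.0, -0.001, -1.0]]
wrist_force: [-6.9, -2.4, 22.0]
width: 0.207
gripper_force: 60.0
```

Call:
{"name": "step_arm", "arguments": {"moves": [{"hand": 0, "offset": [0, 0, 0.1], "yaw": 0}, {"hand": 0, "offset": [0, 0, 0], "yaw": 0}], "newtons": 22}}

```text
time_s: 21.88
tcp_pos: [0.5701, 0.2675, 0.0872]
tcp_rot: [[1.0, -0.03, 0.003], [-0.03, -1.0, 0.001], [0.003, -0.001, -1.0]]
wrist_force: [-2.4, -0.5, 22.3]
width: 0.215
gripper_force: 22.0
```

Call:
{"name": "step_arm", "arguments": {"moves": [{"hand": 0, "offset": [-0.2, 0, 0], "yaw": 0}, {"hand": 0, "offset": [-0.2, 0, 0], "yaw": 0}, {"hand": 0, "offset": [-0.2, 0, 0], "yaw": 0}, {"hand": 0, "offset": [0, 0, 0], "yaw": 0}]}}

```text
time_s: 22.22
tcp_pos: [0.564, 0.2677, 0.0865]
tcp_rot: [[1.0, -0.03, 0.003], [-0.03, -1.0, 0.0], [0.003, -0.001, -1.0]]
wrist_force: [1.4, -2.1, 9.0]
width: 0.212
gripper_force: 22.0
```

Run:
```python
from h import *
st()
q=env.grab_frame("scene"); blobs(q,.024)
for n in("scoop_tips","scoop","scoop_grip"): print(n,[(round(d["conf"],2),np.round(d["point"],1)) for d in env.mark_of(q,n)[:1]])
for th in(-.03,0,.05): print(th,proj(q,W(.057,0,.002,th)),proj(q,W(0,0,0,th)))
cv2.imwrite("pics/tilt2.png",cv2.resize(q["frame"][140:250,290:380],None,fx=5,fy=5,interpolation=cv2.INTER_CUBIC))
```

```text
time_s 22.217
joint_pos [-71.825, 41.318, 59.046, 107.02, -42.519, 56.809, -85.613]
tcp_pos [0.564, 0.268, 0.087]
tcp_rot [[1.0, -0.03, 0.003], [-0.03, -1.0, 0.0], [0.003, -0.001, -1.0]]
wrist_force [1.389, -2.11, 8.954]
width 0.212
gripper_force 22.001
[340.8, 202.4] 67 [0.601, 0.279, 0.024]
[334.0, 218.2] 57 [0.655, 0.253, 0.024]
[352.8, 219.4] 57 [0.658, 0.306, 0.024]
[317.9, 221.2] 24 [0.666, 0.207, 0.024]
[363.4, 223.7] 22 [0.671, 0.334, 0.024]
scoop_tips [(0.95, array([226.5, 341. ]))]
scoop [(0.89, array([209.4, 334.2]))]
scoop_grip [(0.8, array([179. , 344.4]))]
-0.03 [227, 337] [210, 335]
0 [227, 337] [210, 335]
0.05 [228, 338] [211, 336]
```

Call:
{"name": "step_arm", "arguments": {"moves": [{"hand": 0, "offset": [-0.2, 0, 0], "yaw": 0}, {"hand": 0, "offset": [0, 0, 0], "yaw": 0}], "newtons": 22}}

```text
time_s: 22.58
tcp_pos: [0.562, 0.2677, 0.0864]
tcp_rot: [[1.0, -0.03, 0.003], [-0.03, -1.0, 0.0], [0.003, -0.001, -1.0]]
wrist_force: [3.5, -1.5, 8.3]
width: 0.209
gripper_force: 22.0
```

Call:
{"name": "step_arm", "arguments": {"moves": [{"hand": 0, "offset": [0, 0, 0], "yaw": 0}, {"hand": 0, "offset": [0, 0, 0], "yaw": 0}, {"hand": 0, "offset": [0, 0, -0.2], "yaw": 0}, {"hand": 0, "offset": [0, 0, -0.2], "yaw": 0}, {"hand": 0, "offset": [0, 0, -0.2], "yaw": 0}, {"hand": 0, "offset": [0, 0, -0.2], "yaw": 0}, {"hand": 0, "offset": [0, 0, -0.2], "yaw": 0}, {"hand": 0, "offset": [0, 0, -0.2], "yaw": 0}, {"hand": 0, "offset": [0, 0, -0.2], "yaw": 0}, {"hand": 0, "offset": [0, 0, 0], "yaw": 0}, {"hand": 0, "offset": [0, 0, 0], "yaw": 0}, {"hand": 0, "offset": [0, 0, 0], "yaw": 0}], "newtons": 60}}

```text
time_s: 23.58
tcp_pos: [0.5603, 0.2679, 0.0994]
tcp_rot: [[1.0, -0.029, -0.0], [-0.029, -1.0, -0.0], [-0.0, 0.0, -1.0]]
wrist_force: [0.9, -0.1, -3.0]
width: 0.211
gripper_force: 60.0
```

Run:
```python
from h import *
st()
q=env.grab_frame("scene"); blobs(q,.037)
```

```text
time_s 23.583
joint_pos [-72.722, 40.411, 60.094, 106.832, -41.493, 58.013, -86.351]
tcp_pos [0.56, 0.268, 0.099]
tcp_rot [[1.0, -0.029, -0.0], [-0.029, -1.0, -0.0], [-0.0, 0.0, -1.0]]
wrist_force [0.863, -0.055, -3.0]
width 0.211
gripper_force 59.999
[337.0, 198.3] 139 [0.596, 0.266, 0.037]
[353.9, 217.1] 78 [0.658, 0.306, 0.037]
[317.9, 221.2] 24 [0.674, 0.204, 0.037]
[363.5, 223.8] 23 [0.679, 0.329, 0.037]
```

Two beads rolled to the back plate; the third sits at the side plate's front edge (scoop x≈41, y≈+39), held by the mouth-up tilt. Lifting straight up gently.

Call:
{"name": "step_arm", "arguments": {"moves": [{"hand": 0, "offset": [0, 0, -0.2], "yaw": 0}, {"hand": 0, "offset": [0, 0, -0.4], "yaw": 0}, {"hand": 0, "offset": [0, 0, -0.6], "yaw": 0}, {"hand": 0, "offset": [0, 0, -0.6], "yaw": 0}, {"hand": 0, "offset": [0, 0, -0.6], "yaw": 0}, {"hand": 0, "offset": [0, 0, -0.6], "yaw": 0}, {"hand": 0, "offset": [0, 0, -0.6], "yaw": 0}, {"hand": 0, "offset": [0, 0, -0.6], "yaw": 0}, {"hand": 0, "offset": [0, 0, -0.6], "yaw": 0}, {"hand": 0, "offset": [0, 0, -0.6], "yaw": 0}, {"hand": 0, "offset": [0, 0, -0.6], "yaw": 0}, {"hand": 0, "offset": [0, 0, -0.6], "yaw": 0}, {"hand": 0, "offset": [0, 0, -0.6], "yaw": 0}, {"hand": 0, "offset": [0, 0, -0.6], "yaw": 0}, {"hand": 0, "offset": [0, 0, -0.6], "yaw": 0}, {"hand": 0, "offset": [0, 0, -0.4], "yaw": 0}, {"hand": 0, "offset": [0, 0, -0.2], "yaw": 0}, {"hand": 0, "offset": [0, 0, 0], "yaw": 0}]}}

```text
time_s: 25.13
tcp_pos: [0.5605, 0.268, 0.1899]
tcp_rot: [[1.0, -0.029, 0.0], [-0.029, -1.0, 0.0], [0.0, -0.0, -1.0]]
wrist_force: [0.1, -0.0, -2.9]
width: 0.212
gripper_force: 60.0
```

Run:
```python
from h import *
st()
q=env.grab_frame("scene"); blobs(q,.12)
f=q["frame"]; hsv=cv2.cvtColor(f,cv2.COLOR_BGR2HSV)
o=cv2.inRange(hsv,(4,110,120),(20,255,255))
N,l,s,c=cv2.connectedComponentsWithStats(o)
for i in range(1,N):
    X=ray(q,c[i][::-1],.01)
    if .38<X[0]<.8 and .17<X[1]<.36: print("or",c[i].round(1),s[i,4],X.round(3))
for d in env.mark_of(q,"chip1"): print(round(d["conf"],2),np.round(d["point"]),ray(q,d["point"],.01).round(3))
cv2.imwrite("pics/lift.png",cv2.resize(f[110:250,270:390],None,fx=4,fy=4,interpolation=cv2.INTER_CUBIC))
```

```text
time_s 25.133
joint_pos [-76.72, 35.449, 66.388, 102.576, -35.536, 66.146, -90.516]
tcp_pos [0.56, 0.268, 0.19]
tcp_rot [[1.0, -0.029, 0.0], [-0.029, -1.0, 0.0], [0.0, -0.0, -1.0]]
wrist_force [0.089, -0.013, -2.88]
width 0.212
gripper_force 59.999
[344.3, 179.4] 166 [0.59, 0.269, 0.12]
[362.7, 199.2] 93 [0.653, 0.308, 0.12]
[317.9, 221.2] 24 [0.723, 0.186, 0.12]
[363.5, 223.8] 23 [0.727, 0.299, 0.12]
or [349.  162.5] 4 [0.438 0.329 0.01 ]
or [322.4 200.3] 28 [0.586 0.23  0.01 ]
or [322.6 209.1] 15 [0.617 0.227 0.01 ]
0.6 [193. 346.] [0.556 0.304 0.01 ]
0.55 [214. 323.] [0.634 0.227 0.01 ]
0.35 [204. 320.] [0.598 0.223 0.01 ]
```

View pics/lift.png

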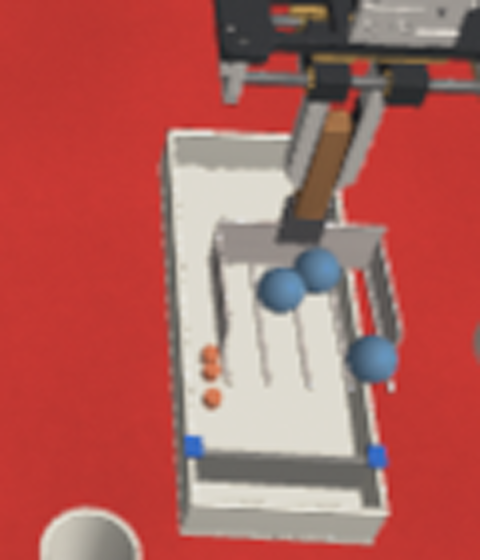

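Run:
```python
from h import *
q=env.grab_frame("top"); hsv=cv2.cvtColor(q["frame"],cv2.COLOR_BGR2HSV)
o=cv2.inRange(hsv,(4,90,90),(20,255,255)); N,l,s,c=cv2.connectedComponentsWithStats(o)
for i in range(1,N):
    X=ray(q,c[i][::-1],.01)
    if .38<X[0]<.8 and .17<X[1]<.36: print("or",c[i].round(1),s[i,4],X.round(3))
for d in env.mark_of(q,"chip1"): print(round(d["conf"],2),np.round(d["point"]),ray(q,d["point"],.01).round(3))
blobs(q,.12)
r=[proj(q,[.67,y,.01]) for y in(.22,.24,.26,.28,.3,.31)]; print(r)
print([q["frame"][a[0],a[1]].tolist() for a in r], q["frame"][194:202:2,168:190:2].tolist())
```

```text
or [162.5 179. ] 2 [0.735 0.329 0.01 ]
or [165.5 179. ] 2 [0.735 0.318 0.01 ]
or [168. 179.] 1 [0.735 0.309 0.01 ]
or [184. 180.] 5 [0.732 0.251 0.01 ]
or [160. 182.] 1 [0.724 0.337 0.01 ]
or [175.5 195. ] 6 [0.677 0.28  0.01 ]
or [198. 195.] 1 [0.678 0.199 0.01 ]
or [173. 208.] 1 [0.63  0.287 0.01 ]
or [197. 210.] 3 [0.623 0.201 0.01 ]
or [172. 212.] 1 [0.615 0.29  0.01 ]
or [171.7 221.8] 6 [0.58 0.29 0.01]
or [196. 225.] 1 [0.57  0.203 0.01 ]
or [172. 227.] 1 [0.562 0.288 0.01 ]
or [196.  227.5] 2 [0.561 0.203 0.01 ]
or [196. 230.] 1 [0.552 0.203 0.01 ]
or [195. 240.] 1 [0.516 0.205 0.01 ]
or [195.  242.5] 2 [0.508 0.205 0.01 ]
or [194. 259.] 3 [0.45  0.207 0.01 ]
or [152.5 275.5] 8 [0.391 0.351 0.01 ]
or [193. 274.] 3 [0.398 0.209 0.01 ]
or [166. 277.] 1 [0.387 0.303 0.01 ]
or [169.5 277. ] 2 [0.387 0.291 0.01 ]
or [193. 277.] 1 [0.387 0.209 0.01 ]
or [191. 278.] 1 [0.384 0.216 0.01 ]
[195.6, 192.4] 13 [0.668, 0.194, 0.12]
[[197, 192], [197, 187], [197, 181], [197, 175], [197, 170], [197, 167]]
[[169, 180, 188], [169, 179, 188], [166, 172, 176], [97, 112, 146], [169, 180, 188], [83, 91, 100]] [[[162, 173, 180], [148, 158, 166], [145, 155, 164], [134, 139, 150], [77, 89, 123], [126, 134, 142], [126, 136, 143], [104, 110, 124], [106, 114, 122], [105, 112, 122], [95, 101, 111]], [[164, 175, 183], [170, 181, 189], [168, 179, 188], [127, 132, 156], [77, 95, 140], [171, 181, 188], [170, 180, 188], [130, 136, 145], [171, 181, 189], [170, 181, 188], [170, 180, 189]], [[163, 173, 181], [169, 180, 188], [169, 180, 187], [137, 146, 160], [168, 178, 185], [169, 179, 187], [169, 179, 187], [136, 144, 153], [169, 179, 188], [169, 179, 187], [161, 171, 182]], [[162, 173, 181], [169, 180, 188], [169, 180, 188], [131, 139, 152], [169, 179, 187], [169, 179, 187], [169, 179, 187], [134, 143, 151], [169, 179, 187], [169, 180, 188], [166, 175, 181]]]
```

Top view finds the fourth chip at the divider's foot (175,195), so all four are in the tub and all three beads are on the scoop. Carrying gently to the bowl.

Call:
{"name": "step_arm", "arguments": {"moves": [{"hand": 0, "offset": [0, 0.3, 0], "yaw": 0}, {"hand": 0, "offset": [-0.1, 0.7, 0], "yaw": 0}, {"hand": 0, "offset": [-0.2, 1.1, 0], "yaw": 0}, {"hand": 0, "offset": [-0.2, 1.2, 0], "yaw": 0}, {"hand": 0, "offset": [-0.2, 1.2, 0], "yaw": 0}, {"hand": 0, "offset": [-0.2, 1.2, 0], "yaw": 0}, {"hand": 0, "offset": [-0.2, 1.2, 0], "yaw": 0}, {"hand": 0, "offset": [-0.2, 1.2, 0], "yaw": 0}, {"hand": 0, "offset": [-0.2, 1.2, 0], "yaw": 0}, {"hand": 0, "offset": [-0.2, 1.2, 0], "yaw": 0}, {"hand": 0, "offset": [-0.2, 1.2, 0], "yaw": 0}, {"hand": 0, "offset": [-0.2, 1.2, 0], "yaw": 0}, {"hand": 0, "offset": [-0.2, 1.2, 0], "yaw": 0}, {"hand": 0, "offset": [-0.2, 1.2, 0], "yaw": 0}, {"hand": 0, "offset": [-0.2, 1.2, 0], "yaw": 0}, {"hand": 0, "offset": [-0.2, 1.2, 0], "yaw": 0}, {"hand": 0, "offset": [-0.2, 1.2, 0], "yaw": 0}, {"hand": 0, "offset": [-0.2, 1.2, 0], "yaw": 0}, {"hand": 0, "offset": [-0.2, 1.2, 0], "yaw": 0}, {"hand": 0, "offset": [-0.2, 1.2, 0], "yaw": 0}]}}

```text
time_s: 27.0
tcp_pos: [0.5165, 0.0428, 0.1895]
tcp_rot: [[1.0, -0.029, 0.0], [-0.029, -1.0, -0.0], [0.0, 0.0, -1.0]]
wrist_force: [-0.0, 0.2, -3.1]
width: 0.211
gripper_force: 60.0
```

Call:
{"name": "step_arm", "arguments": {"moves": [{"hand": 0, "offset": [-0.2, 1.2, 0], "yaw": 0}, {"hand": 0, "offset": [-0.2, 1.2, -0.1], "yaw": 0}, {"hand": 0, "offset": [-0.2, 1.2, -0.1], "yaw": 0}, {"hand": 0, "offset": [-0.2, 1.2, -0.1], "yaw": 0}, {"hand": 0, "offset": [-0.2, 0.9, 0], "yaw": 0}, {"hand": 0, "offset": [-0.1, 0.5, 0], "yaw": 0}, {"hand": 0, "offset": [0, 0.2, 0], "yaw": 0}, {"hand": 0, "offset": [0, 0, 0], "yaw": 0}, {"hand": 0, "offset": [0, 0, 0], "yaw": 0}]}}

```text
time_s: 27.75
tcp_pos: [0.5041, -0.0192, 0.1924]
tcp_rot: [[1.0, -0.029, -0.0], [-0.029, -1.0, -0.0], [-0.0, 0.0, -1.0]]
wrist_force: [0.5, 0.1, -3.5]
width: 0.212
gripper_force: 60.0
```

Run:
```python
from h import *
st()
q=env.grab_frame("scene"); blobs(q,.12)
b=env.cut_out(q,"bowl"); print([(round(d["conf"],2),d["point"]) for d in b[:2]],[ (round(d["conf"],2),ray(q,d["point"],0).round(3)) for d in env.mark_of(q,"bowl")[:1]])
```

```text
time_s 27.75
joint_pos [-63.645, 21.78, 73.517, 116.918, -24.507, 59.056, -69.772]
tcp_pos [0.504, -0.019, 0.192]
tcp_rot [[1.0, -0.029, -0.0], [-0.029, -1.0, -0.0], [-0.0, 0.0, -1.0]]
wrist_force [0.499, 0.085, -3.542]
width 0.212
gripper_force 59.999
[238.1, 160.4] 153 [0.532, -0.021, 0.12]
[251.3, 178.5] 83 [0.594, 0.017, 0.12]
[317.9, 221.2] 24 [0.723, 0.186, 0.12]
[363.5, 223.8] 23 [0.727, 0.299, 0.12]
[(0.88, [190.7, 238.1])] [(0.75, array([ 0.58 , -0.005,  0.   ]))]
```

Call:
{"name": "step_arm", "arguments": {"moves": [{"hand": 0, "offset": [0, 0, 0], "yaw": 0}, {"hand": 0, "offset": [0, 0, 0], "yaw": 0}, {"hand": 0, "offset": [0, 0, 0], "yaw": 0}], "newtons": 15}}

```text
time_s: 28.15
tcp_pos: [0.5039, -0.0195, 0.1925]
tcp_rot: [[1.0, -0.029, -0.0], [-0.029, -1.0, -0.0], [-0.0, 0.0, -1.0]]
wrist_force: [-0.5, -0.0, -2.4]
width: 0.215
gripper_force: 15.0
```

Run:
```python
from h import *
q=env.grab_frame("scene"); blobs(q,.12)
```

```text
[238.0, 160.3] 149 [0.531, -0.021, 0.12]
[251.3, 178.4] 82 [0.594, 0.017, 0.12]
[317.9, 221.2] 24 [0.723, 0.186, 0.12]
[363.5, 223.8] 23 [0.727, 0.299, 0.12]
```

Call:
{"name": "step_arm", "arguments": {"moves": [{"hand": 0, "offset": [0, 0, 0], "yaw": 0}, {"hand": 0, "offset": [0, 0, 0], "yaw": 0}, {"hand": 0, "offset": [0, 0, 0], "yaw": 0}], "newtons": 10}}

```text
time_s: 28.45
tcp_pos: [0.5039, -0.0196, 0.1925]
tcp_rot: [[1.0, -0.029, -0.0], [-0.029, -1.0, -0.0], [-0.0, 0.0, -1.0]]
wrist_force: [-0.6, 0.5, -3.6]
width: 0.213
gripper_force: 10.0
```

Run:
```python
from h import *
q=env.grab_frame("scene"); blobs(q,.12); print(env.read_state()["wrist_force"])
```

```text
[238.0, 160.3] 147 [0.531, -0.021, 0.12]
[251.3, 178.5] 83 [0.594, 0.017, 0.12]
[317.9, 221.2] 24 [0.723, 0.186, 0.12]
[363.5, 223.8] 23 [0.727, 0.299, 0.12]
[-0.10606788  0.41030653 -3.12629201]
```

Call:
{"name": "step_arm", "arguments": {"moves": [{"hand": 0, "offset": [0, 0, 0], "yaw": 0}, {"hand": 0, "offset": [0, 0, 0], "yaw": 0}, {"hand": 0, "offset": [0, 0, 0], "yaw": 0}], "newtons": 7}}

```text
time_s: 28.75
tcp_pos: [0.5039, -0.0196, 0.1925]
tcp_rot: [[1.0, -0.029, -0.0], [-0.029, -1.0, -0.0], [-0.0, 0.0, -1.0]]
wrist_force: [0.3, -1.7, -3.1]
width: 0.213
gripper_force: 7.0
```

Run:
```python
from h import *
q=env.grab_frame("scene"); blobs(q,.12); print(env.read_state()["wrist_force"])
for n in("scoop_tips","scoop_grip"): print(n,[(round(d["conf"],2),np.round(d["point"],1)) for d in env.mark_of(q,n)[:1]])
for th in(-.3,0,.08): print(th,proj(q,W(.057,0,.002,th)),proj(q,W(-.0515,0,.105,th)))
```

```text
[238.0, 160.3] 147 [0.531, -0.021, 0.12]
[251.3, 178.5] 81 [0.594, 0.017, 0.12]
[317.9, 221.2] 24 [0.723, 0.186, 0.12]
[363.5, 223.8] 23 [0.727, 0.299, 0.12]
[-0.19842905  0.17250603 -2.80379314]
scoop_tips [(0.81, array([188.8, 238.9]))]
scoop_grip [(0.78, array([131.6, 239.2]))]
-0.3 [181, 237] [130, 238]
0 [186, 236] [129, 238]
0.08 [186, 236] [129, 238]
```

Call:
{"name": "step_arm", "arguments": {"moves": [{"hand": 0, "offset": [0, 0, 0], "yaw": 0}, {"hand": 0, "offset": [0, 0, 0], "yaw": 0}, {"hand": 0, "offset": [0, 0, 0], "yaw": 0}], "newtons": 5.5}}

```text
time_s: 29.15
tcp_pos: [0.5039, -0.0196, 0.1925]
tcp_rot: [[1.0, -0.029, -0.0], [-0.029, -1.0, -0.0], [-0.0, 0.0, -1.0]]
wrist_force: [-0.0, 0.2, -2.2]
width: 0.212
gripper_force: 5.5
```

Run:
```python
from h import *
q=env.grab_frame("scene"); blobs(q,.12); print(env.read_state()["wrist_force"])
for n in("scoop_tips","scoop_grip"): print(n,[(round(d["conf"],2),np.round(d["point"],1)) for d in env.mark_of(q,n)[:1]])
```

```text
[238.0, 160.3] 147 [0.531, -0.021, 0.12]
[251.3, 178.4] 81 [0.594, 0.017, 0.12]
[317.9, 221.2] 24 [0.723, 0.186, 0.12]
[363.4, 223.7] 22 [0.727, 0.298, 0.12]
[-0.09122996 -0.87609133 -2.94551929]
scoop_tips [(0.9, array([185.8, 237.9]))]
scoop_grip [(0.76, array([126.9, 237.9]))]
```

Call:
{"name": "step_arm", "arguments": {"moves": [{"hand": 0, "offset": [0, 0, 0], "yaw": 0}, {"hand": 0, "offset": [0, 0, 0], "yaw": 0}, {"hand": 0, "offset": [0, 0, 0], "yaw": 0}], "newtons": 4}}

```text
time_s: 29.55
tcp_pos: [0.5039, -0.0196, 0.1925]
tcp_rot: [[1.0, -0.029, -0.0], [-0.029, -1.0, -0.0], [-0.0, 0.0, -1.0]]
wrist_force: [0.5, -0.8, -2.4]
width: 0.212
gripper_force: 4.0
```

Run:
```python
from h import *
q=env.grab_frame("scene"); blobs(q,.12); print(env.read_state()["wrist_force"])
for n in("scoop_tips","scoop_grip"): print(n,[(round(d["conf"],2),np.round(d["point"],1)) for d in env.mark_of(q,n)[:1]])
```

```text
[238.9, 156.2] 143 [0.516, -0.019, 0.12]
[251.5, 177.4] 76 [0.59, 0.018, 0.12]
[317.9, 221.2] 24 [0.723, 0.186, 0.12]
[363.4, 223.7] 22 [0.727, 0.298, 0.12]
[-0.0837845   0.09521868 -3.30026872]
scoop_tips [(0.95, array([184.8, 239.2]))]
scoop_grip [(0.91, array([129.3, 240.4]))]
```

Call:
{"name": "step_arm", "arguments": {"moves": [{"hand": 0, "offset": [0, 0, 0], "yaw": 0}, {"hand": 0, "offset": [0, 0, 0], "yaw": 0}], "newtons": 3}}

```text
time_s: 29.87
tcp_pos: [0.5039, -0.0196, 0.1925]
tcp_rot: [[1.0, -0.029, 0.0], [-0.029, -1.0, -0.0], [0.0, 0.0, -1.0]]
wrist_force: [0.2, 0.4, -2.7]
width: 0.212
gripper_force: 3.0
```

Run:
```python
from h import *
q=env.grab_frame("scene"); blobs(q,.12); print(env.read_state()["wrist_force"])
for n in("scoop_tips","scoop_grip"): print(n,[(round(d["conf"],2),np.round(d["point"],1)) for d in env.mark_of(q,n)[:1]])
```

```text
[238.2, 164.6] 139 [0.547, -0.02, 0.12]
[250.8, 199.1] 65 [0.661, 0.017, 0.12]
[317.9, 221.2] 24 [0.723, 0.186, 0.12]
[363.4, 223.7] 22 [0.727, 0.298, 0.12]
[-0.33189984 -0.17577141 -2.94760323]
scoop_tips [(0.9, array([181.2, 238.4]))]
scoop_grip [(0.8, array([126.5, 239.6]))]
```

The scoop is drooping as intended and the first bead is leaving at the mouth. A few more rows.

Call:
{"name": "step_arm", "arguments": {"moves": [{"hand": 0, "offset": [0, 0, 0], "yaw": 0}, {"hand": 0, "offset": [0, 0, 0], "yaw": 0}]}}

```text
time_s: 30.18
tcp_pos: [0.504, -0.0196, 0.1925]
tcp_rot: [[1.0, -0.029, 0.0], [-0.029, -1.0, -0.0], [0.0, 0.0, -1.0]]
wrist_force: [-0.8, 0.4, -2.3]
width: 0.21
gripper_force: 3.0
```

Run:
```python
from h import *
q=env.grab_frame("scene"); blobs(q,.05); print(env.read_state()["wrist_force"])
for n in("scoop_tips","scoop_grip"): print(n,[(round(d["conf"],2),np.round(d["point"],1)) for d in env.mark_of(q,n)[:1]])
```

```text
[230.6, 186.9] 59 [0.573, -0.042, 0.05]
[233.0, 200.2] 65 [0.619, -0.033, 0.05]
[245.2, 203.1] 66 [0.628, 0.002, 0.05]
[317.9, 221.2] 24 [0.682, 0.201, 0.05]
[363.4, 223.7] 22 [0.686, 0.324, 0.05]
[-0.54768903 -0.69692786 -3.15176701]
scoop_tips [(0.83, array([183.4, 238.1]))]
scoop_grip [(0.81, array([129.2, 238.9]))]
```

Call:
{"name": "step_arm", "arguments": {"moves": [{"hand": 0, "offset": [0, 0, 0], "yaw": 0}, {"hand": 0, "offset": [0, 0, 0], "yaw": 0}, {"hand": 0, "offset": [0, 0, 0], "yaw": 0}, {"hand": 0, "offset": [0, 0, 0], "yaw": 0}, {"hand": 0, "offset": [0, 0, 0], "yaw": 0}], "newtons": 20}}

```text
time_s: 30.75
tcp_pos: [0.5039, -0.0196, 0.1925]
tcp_rot: [[1.0, -0.029, -0.0], [-0.029, -1.0, -0.0], [-0.0, 0.0, -1.0]]
wrist_force: [0.1, -1.0, -1.3]
width: 0.209
gripper_force: 20.0
```

Run:
```python
from h import *
q=env.grab_frame("scene"); blobs(q,.024); print(env.read_state()["wrist_force"])
for n in("scoop_tips","scoop_grip","bowl"): print(n,[(round(d["conf"],2),np.round(d["point"],1),ray(q,d["point"],0).round(3)) for d in env.mark_of(q,n)[:1]])
for th in(0,-.2,-.4,-.6,-.8): print(th,proj(q,W(.057,0,.002,th)),proj(q,W(-.0515,0,.0,th)),W(.057,0,0,th).round(3))
b=env.cut_out(q,"bowl")[0]; W_=np.array([ray(q,x,.06)[:2] for x in np.argwhere(b["mask"])],np.float32)*1000
print("bowl",cv2.minEnclosingCircle(W_))
```

```text
[239.6, 191.8] 189 [0.572, -0.017, 0.024]
[317.9, 221.2] 24 [0.666, 0.207, 0.024]
[363.5, 223.8] 23 [0.671, 0.334, 0.024]
[ 0.00360472 -0.01947989 -3.08797826]
scoop_tips [(0.85, array([184.7, 237.9]), array([ 0.528, -0.024, -0.   ]))]
scoop_grip [(0.61, array([127.3, 239.6]), array([ 0.281, -0.028,  0.   ]))]
bowl [(0.77, array([195.8, 238.2]), array([ 0.57 , -0.021,  0.   ]))]
0 [186, 236] [156, 239] [ 0.612 -0.023  0.109]
-0.2 [183, 237] [150, 239] [ 0.59  -0.022  0.089]
-0.4 [179, 238] [143, 240] [ 0.564 -0.021  0.075]
-0.6 [173, 238] [136, 240] [ 0.535 -0.021  0.065]
-0.8 [166, 239] [129, 241] [ 0.506 -0.02   0.062]
bowl ((579.3972778320312, -17.982141494750977), 86.73477935791016)
```

All three beads lie in the bowl (cluster at (240,192) → 0.572, −0.017), which hasn't moved. Taking the scoop back to the free spot on the right.

Call:
{"name": "step_arm", "arguments": {"moves": [{"hand": 0, "offset": [0, 0, -1], "yaw": 0}, {"hand": 0, "offset": [0, 0, -1.5], "yaw": 0}, {"hand": 0, "offset": [0, 0, -1.5], "yaw": 0}, {"hand": 0, "offset": [0, 0, -0.5], "yaw": 0}, {"hand": 0, "offset": [0, 1, 0], "yaw": 0}, {"hand": 0, "offset": [0, 2, 0], "yaw": 0}, {"hand": 0, "offset": [0, 2.5, 0], "yaw": 0}, {"hand": 0, "offset": [0, 2.5, 0], "yaw": 0}, {"hand": 0, "offset": [0, 2.5, 0], "yaw": 0}, {"hand": 0, "offset": [0, 2.5, 0], "yaw": 0}, {"hand": 0, "offset": [0, 2.5, 0], "yaw": 0}, {"hand": 0, "offset": [0, 2.5, 0], "yaw": 0}, {"hand": 0, "offset": [0, 2.5, 0], "yaw": 0}, {"hand": 0, "offset": [0, 2.5, 0], "yaw": 0}, {"hand": 0, "offset": [0, 2, 0], "yaw": 0}, {"hand": 0, "offset": [0, 1, 0], "yaw": 0}, {"hand": 0, "offset": [0, 0, 0], "yaw": 0}], "newtons": 40}}

```text
time_s: 32.42
tcp_pos: [0.4948, -0.2827, 0.237]
tcp_rot: [[0.999, -0.033, -0.001], [-0.033, -0.999, -0.001], [-0.001, 0.001, -1.0]]
wrist_force: [-0.3, 0.6, -2.4]
width: 0.21
gripper_force: 40.0
```

Run:
```python
from h import *
st()
q=env.grab_frame("scene"); blobs(q,.024)
for n in("scoop_tips","scoop_grip","scoop"): print(n,[(round(d["conf"],2),np.round(d["point"],1)) for d in env.mark_of(q,n)[:1]])
for th in(0,-.2,-.4,-.6): print(th,proj(q,W(.057,0,.002,th)),proj(q,W(-.0515,0,.105,th)),proj(q,W(0,0,.0,th)),W(.057,0,0,th).round(3))
```

```text
time_s 32.417
joint_pos [-26.4, 23.079, 65.001, 106.098, -22.901, 65.522, -45.234]
tcp_pos [0.495, -0.283, 0.237]
tcp_rot [[0.999, -0.033, -0.001], [-0.033, -0.999, -0.001], [-0.001, 0.001, -1.0]]
wrist_force [-0.261, 0.559, -2.371]
width 0.21
gripper_force 39.999
[239.6, 191.9] 190 [0.572, -0.016, 0.024]
[317.9, 221.2] 24 [0.666, 0.207, 0.024]
[363.5, 223.8] 23 [0.671, 0.334, 0.024]
scoop_tips [(0.89, array([166.6, 139.6]))]
scoop_grip [(0.77, array([109.8, 135.9]))]
scoop [(0.56, array([150.1, 143.3]))]
0 [171, 137] [112, 136] [155, 142] [ 0.605 -0.282  0.153]
-0.2 [169, 140] [112, 136] [151, 144] [ 0.582 -0.281  0.134]
-0.4 [165, 144] [113, 136] [146, 146] [ 0.556 -0.281  0.119]
-0.6 [159, 147] [113, 136] [140, 148] [ 0.528 -0.28   0.11 ]
```

Call:
{"name": "step_arm", "arguments": {"moves": [{"hand": 0, "offset": [0, 0, 1.5], "yaw": 0}, {"hand": 0, "offset": [0, 0, 2.5], "yaw": 0}, {"hand": 0, "offset": [0, 0, 2.5], "yaw": 0}, {"hand": 0, "offset": [0, 0, 2.5], "yaw": 0}, {"hand": 0, "offset": [0, 0, 1.5], "yaw": 0}, {"hand": 0, "offset": [0, 0, 0.7], "yaw": 0}, {"hand": 0, "offset": [0, 0, 0], "yaw": 0}]}}

```text
time_s: 33.2
tcp_pos: [0.4959, -0.2784, 0.1244]
tcp_rot: [[1.0, -0.028, -0.002], [-0.028, -1.0, 0.001], [-0.002, -0.001, -1.0]]
wrist_force: [-0.9, -0.5, -1.6]
width: 0.209
gripper_force: 40.0
```

Call:
{"name": "step_arm", "arguments": {"moves": [{"hand": 0, "offset": [0, 0, 0], "yaw": 0}, {"hand": 0, "offset": [0, 0, 0.4], "yaw": 0}, {"hand": 0, "offset": [0, 0, 0.4], "yaw": 0}, {"hand": 0, "offset": [0, 0, 0.4], "yaw": 0}, {"hand": 0, "offset": [0, 0, 0.4], "yaw": 0}, {"hand": 0, "offset": [0, 0, 0.4], "yaw": 0}, {"hand": 0, "offset": [0, 0, 0.4], "yaw": 0}, {"hand": 0, "offset": [0, 0, 0.4], "yaw": 0}, {"hand": 0, "offset": [0, 0, 0.4], "yaw": 0}, {"hand": 0, "offset": [0, 0, 0], "yaw": 0}], "newtons": 7}}

```text
time_s: 34.03
tcp_pos: [0.4961, -0.2794, 0.0928]
tcp_rot: [[1.0, -0.029, -0.001], [-0.029, -1.0, 0.0], [-0.001, -0.0, -1.0]]
wrist_force: [0.3, 0.2, -1.7]
width: 0.214
gripper_force: 7.0
```

Call:
{"name": "step_arm", "arguments": {"moves": [{"hand": 0, "offset": [0, 0, 0.3], "yaw": 0}, {"hand": 0, "offset": [0, 0, 0.3], "yaw": 0}, {"hand": 0, "offset": [0, 0, 0], "yaw": 0}]}}

```text
time_s: 34.28
tcp_pos: [0.4962, -0.2794, 0.087]
tcp_rot: [[1.0, -0.029, -0.0], [-0.029, -1.0, 0.0], [-0.0, -0.0, -1.0]]
wrist_force: [0.4, 0.2, -1.6]
width: 0.215
gripper_force: 7.0
```

Run:
```python
from h import *
st()
q=env.grab_frame("scene")
for n in("scoop_tips","scoop_grip","scoop"): print(n,[(round(d["conf"],2),np.round(d["point"],1)) for d in env.mark_of(q,n)[:1]])
for th in(0,-.1,-.2,-.3): print(th,proj(q,W(.057,0,.002,th)),proj(q,W(-.0515,0,.105,th)),proj(q,W(0,0,.0,th)),W(.057,0,0,th).round(3))
```

```text
time_s 34.283
joint_pos [-17.073, 32.851, 53.654, 113.904, -34.397, 50.645, -36.484]
tcp_pos [0.496, -0.279, 0.087]
tcp_rot [[1.0, -0.029, -0.0], [-0.029, -1.0, 0.0], [-0.0, -0.0, -1.0]]
wrist_force [0.36, 0.179, -1.614]
width 0.215
gripper_force 7.0
scoop_tips [(0.59, array([199.9, 150.9]))]
scoop_grip [(0.93, array([150.1, 152.2]))]
scoop [(0.88, array([185.6, 155.4]))]
0 [202, 149] [152, 149] [187, 153] [ 0.605 -0.283  0.004]
-0.1 [201, 151] [152, 149] [185, 154] [ 0.594 -0.282 -0.007]
-0.2 [200, 152] [152, 149] [183, 155] [ 0.582 -0.282 -0.016]
-0.3 [198, 154] [152, 149] [181, 156] [ 0.57  -0.282 -0.024]
```

Call:
{"name": "step_arm", "arguments": {"moves": [{"hand": 0, "offset": [0, 0, 0.2], "yaw": 0}, {"hand": 0, "offset": [0, 0, 0.2], "yaw": 0}, {"hand": 0, "offset": [0, 0, 0.2], "yaw": 0}, {"hand": 0, "offset": [0, 0, 0], "yaw": 0}]}}

```text
time_s: 34.82
tcp_pos: [0.4967, -0.2797, 0.0816]
tcp_rot: [[1.0, -0.029, 0.001], [-0.029, -1.0, -0.0], [0.001, 0.0, -1.0]]
wrist_force: [1.3, -0.1, 1.2]
width: 0.209
gripper_force: 7.0
```

Call:
{"name": "step_arm", "arguments": {"moves": [{"hand": 0, "offset": [0, 0, 0], "yaw": 0}, {"hand": 0, "offset": [0, 0, 0], "yaw": 0}], "newtons": 3}}

```text
time_s: 34.98
tcp_pos: [0.4965, -0.2796, 0.0815]
tcp_rot: [[1.0, -0.029, 0.0], [-0.029, -1.0, -0.0], [0.0, 0.0, -1.0]]
wrist_force: [-0.1, 0.2, 1.3]
width: 0.215
gripper_force: 3.0
```

Call:
{"name": "step_arm", "arguments": {"moves": [{"hand": 0.3, "offset": [0, 0, 0], "yaw": 0}, {"hand": 0.6, "offset": [0, 0, 0], "yaw": 0}, {"hand": 0.6, "offset": [0, 0, 0], "yaw": 0}, {"hand": 0.8, "offset": [0, 0, 0], "yaw": 0}, {"hand": 0.8, "offset": [0, 0, 0], "yaw": 0}, {"hand": 0.8, "offset": [0, 0, 0], "yaw": 0}, {"hand": 0.8, "offset": [0, 0, 0], "yaw": 0}, {"hand": 0.8, "offset": [0, 0, -1], "yaw": 0}, {"hand": 0.8, "offset": [0, 0, -2.5], "yaw": 0}, {"hand": 0.8, "offset": [0, 0, -3.5], "yaw": 0}, {"hand": 0.8, "offset": [0, 0, -3.5], "yaw": 0}, {"hand": 0.8, "offset": [0, 0, -3.5], "yaw": 0}, {"hand": 0.8, "offset": [0, 0, -1.5], "yaw": 0}, {"hand": 0.8, "offset": [0, 0, 0], "yaw": 0}]}}

```text
time_s: 36.15
tcp_pos: [0.4975, -0.2806, 0.2405]
tcp_rot: [[1.0, -0.03, 0.005], [-0.03, -1.0, -0.001], [0.005, 0.001, -1.0]]
wrist_force: [0.2, -0.3, 0.0]
width: 0.799
gripper_force: 0.0
```

Run:
```python
from h import *
st()
q=env.grab_frame("scene"); blobs(q,.024); p=env.grab_frame("top")
for n,z in(("scoop_tips",.002),("scoop_grip",.105),("scoop",0),("bowl",0),("cup",0),("house",0),("rib",0),("glaze_jar",0)):
    for c in(q,p): print(n,[(round(d["conf"],2),ray(c,d["point"],z).round(3)) for d in env.mark_of(c,n)[:1]])
for c in(q,p): print("chips",[(round(d["conf"],2),ray(c,d["point"],.01).round(3)) for d in env.mark_of(c,"chip1")])
o=cv2.inRange(cv2.cvtColor(p["frame"],cv2.COLOR_BGR2HSV),(4,90,90),(20,255,255)); N,l,s,c=cv2.connectedComponentsWithStats(o)
for i in range(1,N):
    X=ray(p,c[i][::-1],.01)
    if .38<X[0]<.7 and .215<X[1]<.34 and s[i,4]>3: print("or",s[i,4],X.round(3))
```

```text
time_s 36.15
joint_pos [-26.859, 22.774, 65.183, 105.924, -22.822, 65.609, -45.425]
tcp_pos [0.497, -0.281, 0.24]
tcp_rot [[1.0, -0.03, 0.005], [-0.03, -1.0, -0.001], [0.005, 0.001, -1.0]]
wrist_force [0.179, -0.298, 0.042]
width 0.799
gripper_force 0.0
[239.6, 191.9] 191 [0.572, -0.016, 0.024]
[317.9, 221.2] 24 [0.666, 0.207, 0.024]
[363.5, 223.8] 23 [0.671, 0.334, 0.024]
scoop_tips [(0.64, array([ 0.603, -0.282,  0.002]))]
scoop_tips [(0.65, array([ 0.594, -0.283,  0.002]))]
scoop_grip [(0.59, array([ 0.479, -0.272,  0.105]))]
scoop_grip []
scoop [(0.7, array([ 0.537, -0.284, -0.   ]))]
scoop [(0.65, array([ 0.539, -0.266,  0.   ]))]
bowl [(0.72, array([0.557, 0.002, 0.   ]))]
bowl [(0.57, array([ 0.571, -0.023,  0.   ]))]
cup [(0.93, array([0.774, 0.127, 0.   ]))]
cup [(0.81, array([0.766, 0.112, 0.   ]))]
house [(0.58, array([ 0.764, -0.125,  0.   ]))]
house [(0.68, array([ 0.781, -0.11 ,  0.   ]))]
rib [(0.6, array([ 0.574, -0.463,  0.   ]))]
rib []
glaze_jar [(0.91, array([0.565, 0.464, 0.   ]))]
glaze_jar [(0.77, array([0.559, 0.459, 0.   ]))]
chips [(0.51, array([0.618, 0.234, 0.01 ])), (0.38, array([0.602, 0.229, 0.01 ]))]
chips []
or 16 [0.677 0.283 0.01 ]
or 9 [0.619 0.23  0.01 ]
or 20 [0.588 0.231 0.01 ]
```

```bash
python3 -c "
from workcell import env
print(env.finish_job())"
```

```text
the job is handed in; nothing more can be done
None
```

I handed the job in at about 36 s. By the last camera readings, all three beads are in the bowl, the chips are in the tub and the scoop is standing released on the table. The interface did not return a verdict.

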